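Clamp a pack of test strips in the swing-bridge clamp

TASK

Clamp the test strips as one pack: draw up the bolt that locks the clamp's swing bridge, swing the bridge well aside, and lay every test strip on the anvil block between the guide pins, one on another with their ends flush with the block's, then the thick pressure plate centred on top. Swing the bridge back, push the bolt fully home, and turn the T-handle clockwise until rising resistance shows that the pack is firmly clamped, but stop before the sprung pad is squeezed solid. Leave the other things on the bench alone.

Things in the scene. Friction and masses are not known exactly. Their poses are not given: they have to be found in the camera images.
- clamp_base: Fixed clamp, grey base plate 216 (x) x 104 (y) x 12 mm. Origin: centre of its underside, below the screw axis; x runs from the keeper post (x = -80 mm, 24 x 40 mm, 70 mm high, slotted top) to the pivot post (x = +80 mm, 28 mm thick), roughly away from the robot; y left; z up.
- anvil_top (a point): Centre of the top of the clamp's bright anvil block, 30 mm above the bench; axes as clamp_base. The block is 100 mm along x and 32 mm along y. Four upright guide pins, 6 mm thick with rounded tips 66 mm above the bench, stand beside it at x = +-30, y = +-23 mm: a strip or the plate goes down between them with 4 mm to spare on each side; its ends are open.
- bridge (a joint): Swing bridge, dark bar 28 mm wide at z = 80 to 100 mm (110 at the pivot), reaching 177 mm from the pivot post's axis; it carries screw (80 mm from the axis) and bolt (160 mm). 0 = shut against its stop, along the clamp's -x; grows as the nose swings to the clamp's left (clockwise from above); 1.57 = along +y; at most 1.95 rad. Stays where left; tightening pushes it open unless bolted.
- lock_bolt (a joint): Upright lock bolt in the bridge's nose, 10 mm pin, m: 0 = fully home, pin 14 mm deep in the keeper's slot; grows as it is drawn up, at most 0.020; clear of the keeper above 0.015. Stays where left (3 N of friction); with the bridge open keep it drawn up, or its pin strikes the side of the keeper as the bridge closes.
- bolt_knob (a point): Centre of the bolt's black round knob, 22 mm in diameter, 20 mm high, upright, 122 mm above the bench with the bolt home; moves with bolt and bridge. The bridge's top is 22 mm below it with the bolt home; the T-handle's end may come within 34 mm of its axis, 156 mm above the bench.
- t_handle (a joint): Turn of the T-handle, rad: 0 = backed off, grows clockwise seen from above, at most 7.9; lowers pad and handle 20 mm a turn (3.18 mm per rad). Runs against a steady 0.40 N m of friction and stays where left, also under load; once the pad bears on the pack, the torque grows by nearly 0.2 N m per further rad.
- t_grip (a point): Middle of the T-handle's bar, on the screw axis, 156 mm above the bench when backed off (lower as the screw goes down). Bright round rod, 14 mm thick, 91 mm long over its end balls, level along this frame's x axis. The stem below is 13 mm thick; the bridge's boss below reaches 106 mm above the bench.
- spring_pad (a joint): Squeeze of the spring in the screw's foot, m: 0 = no load; the spring gives 20 N per mm. At 0.0015 or more the pack is firmly clamped; 0.003 is a good value; over 0.006 it counts as squeezed solid. Seen as the pad's shank sinking into the screw's foot.
- pad_face (a point): Centre of the underside of the screw's round foot pad (28 mm in diameter, it does not turn), 72 mm above the bench when the screw is backed off.
- plate_c (a point): Pressure plate: dark steel block 70 x 32 x 12 mm (x, y, z of its frame), with a thin bright ring on its top, 0.28 kg; this point is its centre, 6 mm above its underside. It lies flat on the bench at the start; it goes on top of all strips, long side along theirs.
- strip_1_c (a point): Test strip: flat light-metal bar 100 x 32 x 6 mm (x, y, z of its frame) with two dark holes near its ends, 0.2 kg; this point is its centre, 3 mm above its underside. It lies flat on the bench at the start. The strips are alike; two to four of them are there, to be stacked in any order (None if absent).
- strip_2_c (a point): Test strip: flat light-metal bar 100 x 32 x 6 mm (x, y, z of its frame) with two dark holes near its ends, 0.2 kg; this point is its centre, 3 mm above its underside. It lies flat on the bench at the start. The strips are alike; two to four of them are there, to be stacked in any order (None if absent).
- strip_3_c (a point): Test strip: flat light-metal bar 100 x 32 x 6 mm (x, y, z of its frame) with two dark holes near its ends, 0.2 kg; this point is its centre, 3 mm above its underside. It lies flat on the bench at the start. The strips are alike; two to four of them are there, to be stacked in any order (None if absent).
- strip_4_c (a point): Test strip: flat light-metal bar 100 x 32 x 6 mm (x, y, z of its frame) with two dark holes near its ends, 0.2 kg; this point is its centre, 3 mm above its underside. It lies flat on the bench at the start. The strips are alike; two to four of them are there, to be stacked in any order (None if absent).
- objective_spare: Bystander: spare microscope objective, a black barrel 60 mm in diameter and 48 mm high standing on the bench; origin at the centre of its underside. Leave it.
- bottle_1: Bystander: small amber dropper bottle, 33 mm in diameter and 102 mm high, upright; origin at the centre of its underside. Leave it.

How it is judged:
By the outcome, as a careful person would: the job done as asked, in the order asked, and still so for the second after the job is handed in, with the robot touching nothing.
Of strip_1, strip_2, strip_3, strip_4 only 2 to 4 are there at a start; the rules pass over those that are not, and their reading is None.
At some moment in a run one of strip_1, strip_2, strip_3, strip_4, pressure_plate may be knocked a few centimetres aside while the robot is not near it.
Once in a run the grip may slacken for a moment while it holds something.
It also fails if it takes over 210 s, if anything falls off the work surface, if the arm or the gripper's body presses on something with over 40 N, if the wrist force passes 120 N, or if a joint passes its speed limit or range.

ROBOT

A 6-joint arm with a two-finger parallel gripper is mounted at the origin on a cart in front of the work surface, level with it; the furniture and walls round the work are solid. World frame = base frame: x ahead of the robot, y to its left, z up, the work surface at z = 0. Lengths are in mm, angles in degrees, forces in N, time in s.
With the tool pointing down it reaches from about 325 to 900 mm from the base axis. Payload 3.5 kg.
Tool frame: the origin (TCP) lies at the very end of the fingers, on their centre line; the grasp point (between the pads) lies 19 mm behind it (bot.tcp_to_grasp is the distance from the TCP to the grasp point, in mm); z points along the fingers, y is the line along which they close (so a half turn about z gives the same grasp; the last joint's range is limited). The gripper opens to 85 mm and grips with 20 to 120 N. Pads are 22 mm wide; open, the fingers measure 114 mm over their backs; the gripper's body (76 mm by 85 mm) begins 54 mm behind the grasp point. The pads swing forward as they close: fully open they stand 13 mm farther back than shut.
Start: joints at [-72.96, 15.837, -1.513, 72.651, 0, 84.076], TCP at [243.835, -575.47, 196.213] pointing down, gripper open.
Joint ranges: [-178.77, 178.77], [-48.84, 107.48], [-61.69, 71.31], [-111.58, 123.2], [-90, 87.43], [-180, 180]. Speed limits (degrees/s): [147.25, 147.25, 180, 180, 180, 180].

INTERFACE

Orientations are given as a 3x3 rotation matrix whose columns are the frame's x, y, z axes.
In Python, from rig import readout, snapshot, job, bot gives the robot as it stands.
- The arm moves only by the tool move_arm, never from a script. Its argument "increments" is a list of rows, each an object of numbers: "x", "y", "z": the shift along the tool's x, y, z in cm; "spin": the turn about the tool's z in rad. A call has 1 to 12 rows; each row shifts and turns the commanded pose from where the row before left it, along the tool's axes as they then stand; what a row does not reach is not made up. A row lasts 1/8 s, in which the tool goes at most 62.5 mm and 10.7 degrees, less where a joint would pass 70% of its speed; a pose out of reach is approached as far as the arm can. A call is refused whole if a number of a shift passes 6.25 or a number of a turn 0.188, either way. A call with a gripper value outside its range is refused whole. "grip" is the closure, from -1 (fully open) to 1 (shut), set as the call begins (left out, the last holds). The fingers move at their own pace and stop on an object; the grip force is fixed at half the most. Time passes only in rows, so rows that do not move let the fingers close. It gives the time, the measured TCP pose, the force, the opening and the grip force at its end, in the units of the state.
- readout.get_state(): the state, without advancing time (a new reading comes with each control period).
- snapshot(name): name is "scene" or "top" or "wrist"; returns a dict with "image" (384x512x3 uint8, red, green, blue), "z_map" (384x512 float32, mm along the optical axis (not along the pixel's ray), 0 where there is no reading), "mtx" (3x3 intrinsics, pixels), "dist_coeffs" ([k1, k2, p1, p2, k3] as OpenCV has them; the pictures are not rectified), "R" (3x3) and "t" (3): a world point X has camera coordinates R X + t. Camera axes: x right, y down, z forward; pixel columns grow to the right and rows downward; lengths in mm; the calibration is good to about 2 mm. A picture is of the moment at which its call begins.
- job.hand_in(): hands the job in; it is judged then, once.
The state is a dict: "time": time; "q": joint angles; "qd": joint speeds; "joint_torque": joint torques, N m; "ee_pos": TCP position; "orientation": TCP orientation; "ft_force": force on the tool from outside, world axes, zero at the start; "ft_torque": the same for the moment, N m; "finger_gap": finger opening in mm; "grasp_force": force on a finger pad.
Only numpy, scipy, OpenCV 4.12 (cv2) and the standard library are available. Lean on these libraries where they do the work, as an engineer would, in place of code of your own. Each camera call takes 0.05 s, during which the arm holds its last target. There are 200 camera calls.

## Working session

There is one attempt and no reset: what is moved stays moved. The work goes in short steps, Python scripts to look and compute and a tool call to move; the robot and the scene stay as the last step left them, time stands still between calls to the robot, and variables do not carry over. Pictures are saved under pics/ and viewed, at most 14 in all, crops included, and the job is handed in when it is done.

Besides the shell and the picture viewer there is one more tool, called after "Call:" by a JSON object that holds its "api" and its "payload". move_arm: Moves the arm, as the interface text tells. Its arguments: {"type":"object","properties":{"increments":{"type":"array","items":{"type":"object","properties":{"x":{"type":"number"},"y":{"type":"number"},"z":{"type":"number"},"spin":{"type":"number"}}}},"grip":{"type":"number"}},"required":["increments"]}

```bash
mkdir -p pics; ls
python3 - <<'E'
from rig import readout, snapshot
import cv2,numpy as np
print(readout.get_state())
a=[]
for n in ("scene","top"):
    s=snapshot(n); np.savez("pics/"+n+".npz",**s); cv2.imwrite(f"pics/{n}0.png",cv2.cvtColor(s["image"],cv2.COLOR_RGB2BGR))
    print(n,s["mtx"].tolist(),s["dist_coeffs"],s["R"].tolist(),s["t"])
E
```

```text
pics
{'time': 0.0, 'q': array([-7.29596290e+01,  1.58809500e+01, -1.59767216e+00,  7.26505017e+01,
        1.48076578e-03,  8.40767203e+01]), 'qd': array([ 0.00992325,  0.10482556, -0.06061411, -0.0586003 ,  0.06453312,
        0.03914563]), 'joint_torque': array([-1.27542389e-03, -4.45504618e+01,  2.95205104e+01,  1.63013051e-02,
       -7.54439907e-05, -3.08566314e-06]), 'ee_pos': array([ 243.60044425, -574.64665851,  195.03201609]), 'orientation': array([[ 9.20752647e-01,  3.90146329e-01, -6.35707880e-04],
       [ 3.90146762e-01, -9.20750145e-01,  2.16227071e-03],
       [ 2.58273859e-04, -2.23893585e-03, -9.99997460e-01]]), 'ft_force': array([ 0.07506784, -0.01448784,  0.00413776]), 'ft_torque': array([ 0.0086002 , -0.01067051,  0.00763765]), 'grasp_force': 0.0, 'finger_gap': 85.29523790168679}
scene [[472.7381402816912, 0.0, 254.82419831150358], [0.0, 472.7381402816912, 188.72636644427888], [0.0, 0.0, 1.0]] [-0.17720688  0.          0.          0.          0.        ] [[0.8542251135589006, -0.5199032200569751, -0.0003116723783204195], [-0.4089345745098621, -0.6715280496890857, -0.6179179494489626], [0.3210482349051634, 0.5279684841495382, -0.7862425265839529]] [-492.00984965  280.07396116 1666.13918649]
top [[371.9452591791144, 0.0, 261.427780047625], [0.0, 371.9452591791144, 186.23854348408037], [0.0, 0.0, 1.0]] [0.0198247 0.        0.        0.        0.       ] [[-0.02575223835664993, -0.9995991576256972, 0.011762070124686365], [-0.9967736819386583, 0.02478114521263423, -0.07634213670313608], [0.07602005797203966, -0.01369010284643942, -0.9970123027676145]] [   1.35594086  574.52861783 1250.20312237]
```

View pics/scene0.png

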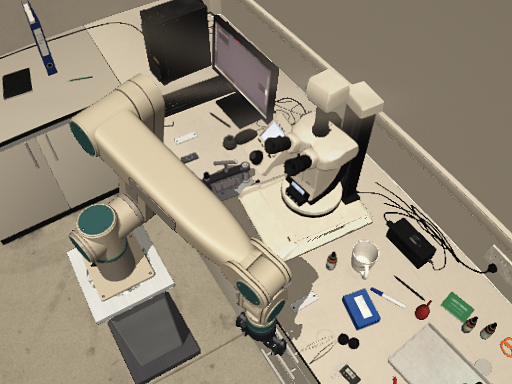

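View pics/top0.png

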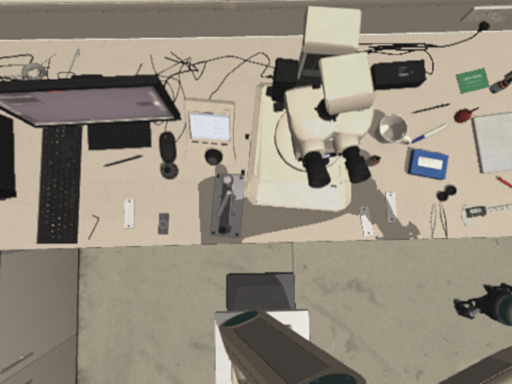

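The top view shows the clamp near (228,205), strips at (129,213), (391,207) and (366,221), and the plate at (163,223). I'll look at an enlarged crop and measure them.

```bash
cat > h.py <<'E'
import numpy as np,cv2
from rig import readout,snapshot
def px2w(s,uv,z):
    "cast pixels onto the plane at height z"
    uv=np.asarray(uv,float).reshape(-1,1,2)
    n=cv2.undistortPoints(uv,s["mtx"],s["dist_coeffs"]).reshape(-1,2)
    d=np.c_[n,np.ones(len(n))]@s["R"]; c=-s["R"].T@s["t"]
    return c+d*((z-c[2])/d[:,2])[:,None]
def w2px(s,X):
    return cv2.projectPoints(np.asarray(X,float).reshape(-1,3),cv2.Rodrigues(s["R"])[0],s["t"],s["mtx"],s["dist_coeffs"])[0].reshape(-1,2)
def cloud(s):
    "world xyz for each pixel"
    v,u=np.mgrid[:384,:512]; n=cv2.undistortPoints(np.stack([u,v],-1).reshape(-1,1,2).astype(float),s["mtx"],s["dist_coeffs"]).reshape(-1,2)
    return ((np.c_[n,np.ones(len(n))]*s["z_map"].reshape(-1,1)-s["t"])@s["R"]).reshape(384,512,3)
def save(s,name,box=None,k=1):
    im=cv2.cvtColor(s["image"],cv2.COLOR_RGB2BGR)
    if box: im=im[box[1]:box[3],box[0]:box[2]]
    cv2.imwrite(f"pics/{name}.png",cv2.resize(im,None,fx=k,fy=k,interpolation=cv2.INTER_CUBIC))
E
python3 - <<'E'
from h import *
s=dict(np.load("pics/top.npz")); W=cloud(s)
print("bench z",np.median(W[228:235,270:330,2]))
g=cv2.cvtColor(s["image"],cv2.COLOR_RGB2HSV)
for n,(u,v) in dict(s1=(129,213),s2=(391,207),s3=(366,221),pl=(163,223)).items():
    x0,y0=u-14,v-20; roi=s["image"][y0:y0+42,x0:x0+28]; z=W[y0:y0+42,x0:x0+28,2]
    print(n,roi[20,14],g[v,u],px2w(s,[(u,v)],6).round(1),"z",z[20,14].round(1))
im=s["image"]; a=im[170:242,60:260]; b=im[170:242,340:540]
a=cv2.resize(a,None,fx=4,fy=4,interpolation=cv2.INTER_CUBIC);b=cv2.resize(b,None,fx=4,fy=4,interpolation=cv2.INTER_CUBIC)
b=cv2.copyMakeBorder(b,0,0,0,800-b.shape[1],cv2.BORDER_CONSTANT)
cv2.imwrite("pics/topcrop.png",np.vstack([a,b])[:,:,::-1])
E
```

```text
bench z 2.0285591202030586
s1 [217 213 204] [ 21  15 217] [[495.1 441.9   6. ]] z 5.1
s2 [205 200 190] [ 20  19 205] [[ 492.6 -459.     6. ]] z 7.5
s3 [224 221 214] [ 21  11 224] [[ 446.6 -370.4    6. ]] z 12.3
pl [91 86 86] [ 0 14 91] [[457.9 326.5   6. ]] z 12.0
```

View pics/topcrop.png

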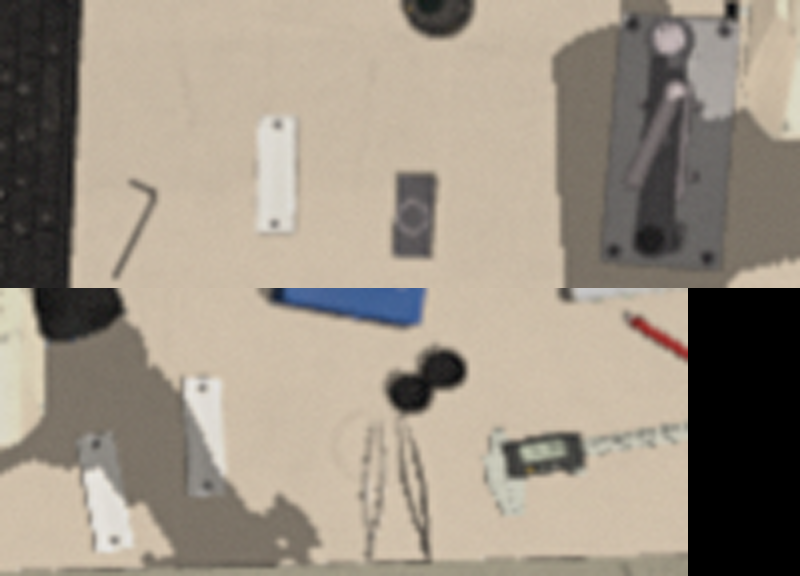

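Three strips and the plate are visible; strips 2 and 3 are half in shadow, and the T-handle sits slanted across the bridge. I'll compute coarse poses from the crop's corner pixels.

Run:
```python
from h import *
s=dict(np.load("pics/top.npz"))
def up(p,dy=0,ox=60): p=np.array(p,float); return (p+.5)/4-.5+[ox,170-dy]
def quad(n,c,z,ox,dy=0):
    w=px2w(s,up(c,dy,ox),z)
    f,b=(w[0]+w[1])/2,(w[2]+w[3])/2; d=f-b
    print(n,w.mean(0).round(1),"yaw",np.degrees(np.arctan2(d[1],d[0])).round(1),"len",np.linalg.norm(d).round(1),"wid",np.linalg.norm(w[0]-w[1]).round(1))
quad("base",[(622,14),(742,18),(720,270),(600,262)],12,60)
quad("s1",[(258,116),(297,116),(295,233),(257,233)],6,60)
quad("plate",[(396,173),(437,173),(433,257),(393,256)],12,60)
quad("s2",[(184,377),(222,377),(224,493),(187,496)],6,340,72)
quad("s3",[(80,435),(115,432),(132,550),(97,552)],6,340,72)
print("knob",px2w(s,up([(650,238)]),132).round(1),"pivot",px2w(s,up([(671,40)]),110).round(1))
print("handle ends",px2w(s,up([(678,90),(635,185)]),156).round(1))
```

```text
base [514.7 105.   12. ] yaw -6.1 len 214.8 wid 103.5
s1 [494.4 442.5   6. ] yaw -0.6 len 99.8 wid 33.2
plate [457.  323.9  12. ] yaw -2.7 len 70.7 wid 34.8
s2 [ 494.3 -458.     6. ] yaw -1.8 len 101.3 wid 32.9
s3 [ 447.8 -370.8    6. ] yaw 5.5 len 101.5 wid 30.4
knob [[436.1 113.2 132. ]] pivot [[591.5  95.9 110. ]]
handle ends [[548.6  87.7 156. ]
 [477.2 121.6 156. ]]
```

Run:
```python
from h import *
s=dict(np.load("pics/top.npz")); W=cloud(s)
for n,b in dict(joy=(205,148,222,166),ring=(160,162,178,180),mouse=(160,132,176,160),dev=(186,100,236,170),mon=(100,75,182,128),ocl=(300,150,330,190),ocr=(345,145,370,182),scope=(250,85,350,210)).items():
    P=W[b[1]:b[3],b[0]:b[2]].reshape(-1,3); P=P[P[:,2]>12]
    if len(P): print(n,len(P),"min",P.min(0).round(),"max",P.max(0).round())
H=W[...,2].copy()
# near-side obstacles x<700, z>30, per y-bin
P=W.reshape(-1,3)
for y in range(-500,500,50):
    Q=P[(abs(P[:,1]-y)<25)&(P[:,2]>40)&(P[:,0]>380)&(P[:,0]<720)&(P[:,2]<700)]
    if len(Q): print(y,"n",len(Q),"xmin",Q[:,0].min().round(),"zmax",Q[:,2].max().round())
```

```text
joy 283 min [478.   4.  26.] max [ 704.  177. 1290.]
ring 251 min [478.   4.  12.] max [ 667.  328. 1290.]
mouse 394 min [478.   4.  12.] max [ 772.  333. 1290.]
dev 3045 min [478.   4.  17.] max [ 839.  242. 1290.]
mon 3660 min [478.   4.  12.] max [ 974.  535. 1290.]
ocl 1200 min [ 478. -241.   52.] max [ 656.    4. 1290.]
ocr 784 min [ 478. -388.   12.] max [ 664.    4. 1290.]
scope 12106 min [ 478. -307.   16.] max [ 924.   27. 1290.]
-500 n 44 xmin 701.0 zmax 97.0
-450 n 48 xmin 704.0 zmax 99.0
-400 n 119 xmin 634.0 zmax 102.0
-300 n 379 xmin 493.0 zmax 430.0
-250 n 1523 xmin 483.0 zmax 467.0
-200 n 2364 xmin 488.0 zmax 645.0
-150 n 2911 xmin 492.0 zmax 645.0
-100 n 2393 xmin 500.0 zmax 645.0
-50 n 1056 xmin 505.0 zmax 433.0
0 n 843 xmin 509.0 zmax 66.0
50 n 108 xmin 538.0 zmax 55.0
100 n 856 xmin 419.0 zmax 167.0
150 n 342 xmin 426.0 zmax 167.0
200 n 187 xmin 677.0 zmax 79.0
250 n 34 xmin 685.0 zmax 73.0
300 n 177 xmin 609.0 zmax 54.0
350 n 1 xmin 633.0 zmax 42.0
```

Call:
{"api": "move_arm", "payload": {"increments": [{"z":-6,"spin":-0.185},{"x":0,"spin":-0.185},{"spin":-0.185},{"spin":-0.185},{"spin":-0.185},{"spin":-0.185},{"spin":-0.185},{"spin":-0.185},{"spin":-0.185},{"spin":-0.185},{"spin":-0.185},{"spin":-0.185}]}}

```text
validation failed for argument at $.in...
```

Call:
{"api": "move_arm", "payload": {"increments": [{"x":0,"y":0,"z":-6,"spin":-0.185},{"x":0,"y":0,"z":0,"spin":-0.185},{"x":0,"y":0,"z":0,"spin":-0.185},{"x":0,"y":0,"z":0,"spin":-0.185},{"x":0,"y":0,"z":0,"spin":-0.185},{"x":0,"y":0,"z":0,"spin":-0.185},{"x":0,"y":0,"z":0,"spin":-0.185},{"x":0,"y":0,"z":0,"spin":-0.185},{"x":0,"y":0,"z":0,"spin":-0.185},{"x":0,"y":0,"z":0,"spin":-0.185},{"x":0,"y":0,"z":0,"spin":-0.185},{"x":0,"y":0,"z":0,"spin":-0.185}]}}

```text
time: 1.6
ee_pos: [243.7, -575.0, 255.5]
orientation: [[-0.87, 0.492, -0.0], [0.492, 0.87, 0.001], [0.001, 0.001, -1.0]]
ft_force: [0.3, 0.4, -0.3]
finger_gap: 85.6
grasp_force: 0.0
```

Call:
{"api": "move_arm", "payload": {"increments": [{"x":0,"y":0,"z":0,"spin":-0.185},{"x":0,"y":0,"z":0,"spin":-0.185},{"x":0,"y":0,"z":0,"spin":-0.038}]}}

```text
time: 1.98
ee_pos: [243.7, -575.0, 255.5]
orientation: [[-0.994, 0.11, -0.0], [0.11, 0.994, 0.001], [0.001, 0.001, -1.0]]
ft_force: [0.1, 0.9, 0.7]
finger_gap: 85.1
grasp_force: 0.0
```

Call:
{"api": "move_arm", "payload": {"increments": [{"x":-0.98,"y":5.87,"z":0,"spin":0},{"x":-0.98,"y":5.87,"z":0,"spin":0},{"x":-0.98,"y":5.87,"z":0,"spin":0},{"x":-0.98,"y":5.87,"z":0,"spin":0},{"x":-0.98,"y":5.87,"z":0,"spin":0},{"x":-0.98,"y":5.87,"z":0,"spin":0},{"x":-0.98,"y":5.87,"z":0,"spin":0},{"x":-0.98,"y":5.87,"z":0,"spin":0},{"x":-0.98,"y":5.87,"z":0,"spin":0},{"x":-0.98,"y":5.87,"z":0,"spin":0},{"x":-0.98,"y":5.87,"z":0,"spin":0},{"x":-0.98,"y":5.87,"z":0,"spin":0}]}}

```text
time: 3.48
ee_pos: [439.9, 113.2, 256.0]
orientation: [[-0.994, 0.112, 0.0], [0.112, 0.994, -0.0], [-0.0, -0.0, -1.0]]
ft_force: [0.5, 0.5, 0.0]
finger_gap: 85.8
grasp_force: 0.0
```

```bash
cat >> h.py <<'E'
def to(target,yaw):
    "tool-frame shift (cm) and spin (rad) from the measured pose to target; the spin is applied first"
    st=readout.get_state(); R=st["orientation"]; y0=np.degrees(np.arctan2(R[1,0],R[0,0]))
    a=np.radians(yaw); X=np.array([np.cos(a),np.sin(a),0]); Y=np.array([X[1],-X[0],0])
    d=np.asarray(target)-st["ee_pos"]
    print("t",round(st["time"],1),"pos",st["ee_pos"].round(1),"yaw",y0.round(1),"-> x %.2f y %.2f z %.2f cm"%(d@X/10,d@Y/10,-d[2]/10),"spin %.3f"%(-np.radians((yaw-y0+180)%360-180)))
E
python3 - <<'E'
from h import *
to((436,113,140),173.9)
s=snapshot("wrist"); np.savez("pics/w1.npz",**s); save(s,"w1")
print(s["R"].round(3).tolist(),s["t"],(-s["R"].T@s["t"]).round(1))
E
```

```text
t 3.5 pos [439.9 113.2 256. ] yaw 173.6 -> x 0.39 y -0.06 z 11.60 cm spin -0.006
[[0.112, 0.994, -0.001], [0.942, -0.106, 0.317], [0.315, -0.036, -0.948]] [-162.60383687 -463.30851743  303.00957293] [359.5 123.5 434.1]
```

View pics/w1.png

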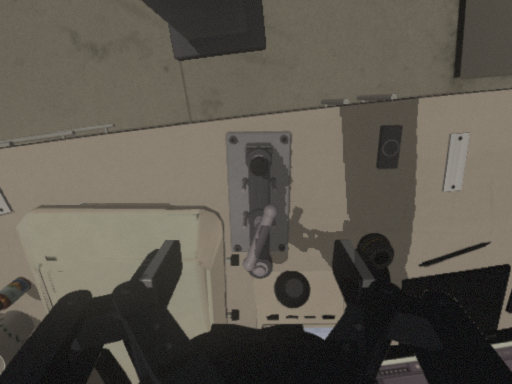

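The wrist view shows the clamp: base corners about (227,133) and (291,131), knob at (259,160), handle end ball at (269,212). I'll check the knob and base positions from this view.

Run:
```python
from h import *
s=dict(np.load("pics/w1.npz"))
w=px2w(s,[(234,139),(284,138),(283,247),(238,247)],12); print(w.round(1).tolist(),w.mean(0).round(1)); d=w[2]+w[3]-w[0]-w[1]; print(np.degrees(np.arctan2(d[1],d[0])))
im=s["image"][145:180,240:280].mean(2); 
m=(im<45).astype(np.uint8); n,l,st,c=cv2.connectedComponentsWithStats(m); i=1+st[1:,4].argmax(); p=c[i]+[240,145]; print("knob px",p,st[i],px2w(s,[p],128).round(1), px2w(s,[(259,156)],132).round(1))
m=(im<38).astype(int); print("\n".join("".join(".#"[v] for v in r) for r in m))
```

```text
[[413.2, 80.8, 12.0], [420.4, 159.4, 12.0], [615.5, 142.0, 12.0], [606.4, 60.9, 12.0]] [513.9 110.8  12. ]
-5.483148404798527
knob px [260.76433121 166.66878981] [ 11  12  18  19 157] [[434.2 119.5 128. ]] [[420.5 118.9 132. ]]
........................................
........................................
........................................
........................................
........................................
........................................
........................................
........................................
........................................
........................................
........................................
........................................
........................................
........................................
........................................
.......................#................
........................................
........................................
........................................
........................................
........................................
........................................
........................................
......................#.................
........................................
........................................
........................................
........................................
........................................
........................................
........................................
........................................
........................................
........................................
........................................
```

Run:
```python
from h import *
for k in range(2):
    s=snapshot("wrist")
np.savez("pics/w1.npz",**s)
to((436,113,140),173.9)
im=s["image"][145:180,235:285].mean(2); 
m=(im<45).astype(np.uint8); n,l,st,c=cv2.connectedComponentsWithStats(m); i=1+st[1:,4].argmax(); p=c[i]+[235,145]; print("knob px",p,st[i],px2w(s,[p],128).round(1))
save(s,"w2",(215,120,305,285),3.6)
```

```text
t 3.6 pos [439.7 113.7 255.6] yaw 173.9 -> x 0.36 y -0.11 z 11.56 cm spin -0.001
knob px [258.79166667 166.38690476] [ 15  12  17  19 168] [[434.  120.2 128. ]]
```

View pics/w2.png

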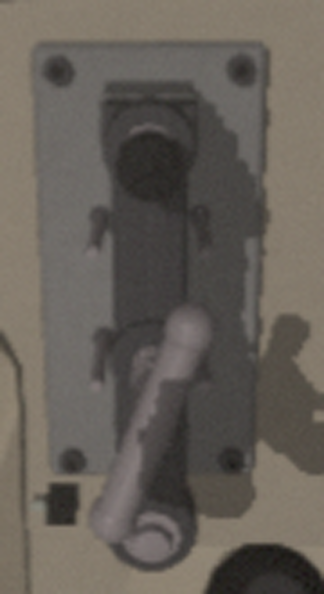

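Run:
```python
from h import *
s=dict(np.load("pics/w1.npz"))
f=lambda p:(np.array(p,float)+.5)/3.6-.5+[215,120]
w=px2w(s,f([(35,44),(267,44),(253,473),(45,473)]),12); print(w.round(1).tolist(),w.mean(0).round(1)); d=w[2]+w[3]-w[0]-w[1]; print(np.degrees(np.arctan2(d[1],d[0])), np.linalg.norm(w[0]-w[1]),np.linalg.norm(d)/2)
h=px2w(s,f([(58,69),(242,69),(232,459),(72,459)]),12); print(h.mean(0))
print("knob",px2w(s,f([(152,165)]),132),s["mtx"],(-s["R"].T@s["t"]).round(1),s["dist_coeffs"])
t=dict(np.load("pics/top.npz"))
print("proj top into", w2px(t,[(514.7,105,12)]),w2px(t,w))
```

```text
[[401.2, 70.3, 12.0], [411.8, 170.7, 12.0], [624.3, 149.4, 12.0], [613.2, 44.7, 12.0]] [512.6 108.8  12. ]
-6.308004978257766 100.96381319114911 213.59565371664
[514.04169696 109.2001997   12.        ]
knob [[431.7269453  118.14978983 132.        ]] [[265.54480907   0.         256.79495349]
 [  0.         265.54480907 188.79948713]
 [  0.           0.           1.        ]] [360.  125.3 433.8] [-0.04244052  0.          0.          0.          0.        ]
proj top into [[227.39682066 204.65863193]] [[238.1966636  237.74271063]
 [208.61863688 235.40630674]
 [213.90597063 173.19225165]
 [244.33952862 175.65840377]]
```

Call:
{"api": "move_arm", "payload": {"increments": [{"x":0.53,"y":0.07,"z":2,"spin":0},{"x":0,"y":0,"z":3,"spin":0},{"x":0,"y":0,"z":3,"spin":0},{"x":0,"y":0,"z":3,"spin":0},{"x":0,"y":0,"z":2.5,"spin":0},{"x":0,"y":0,"z":1.1,"spin":0},{"x":0,"y":0,"z":0,"spin":0}]}}

```text
time: 4.5
ee_pos: [434.0, 111.7, 109.7]
orientation: [[-0.994, 0.114, -0.002], [0.114, 0.994, -0.0], [0.002, -0.001, -1.0]]
ft_force: [-0.3, 0.1, 0.8]
finger_gap: 85.7
grasp_force: 0.0
```

Call:
{"api": "move_arm", "payload": {"increments": [{"x":0,"y":0,"z":0,"spin":0},{"x":0,"y":0,"z":0,"spin":0},{"x":0,"y":0,"z":0,"spin":0},{"x":0,"y":0,"z":0,"spin":0},{"x":0,"y":0,"z":0,"spin":0},{"x":0,"y":0,"z":0,"spin":0}], "grip": 1}}

```text
time: 5.25
ee_pos: [434.7, 112.5, 110.2]
orientation: [[-0.994, 0.113, -0.0], [0.113, 0.994, -0.0], [0.0, -0.0, -1.0]]
ft_force: [0.6, -0.6, 0.3]
finger_gap: 0.2
grasp_force: 0.0
```

Run:
```python
from h import *
s=snapshot("wrist"); np.savez("pics/w3.npz",**s)
a=cv2.resize(s["image"][180:384,160:352],None,fx=2,fy=2)
t=snapshot("scene"); b=cv2.resize(t["image"][130:232,180:300],None,fx=4,fy=4)
cv2.imwrite("pics/m3.png",np.hstack([a[:408,:384],b[:408,:480][:, :416]])[:,:,::-1])
```

```text
(no output)
```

View pics/m3.png

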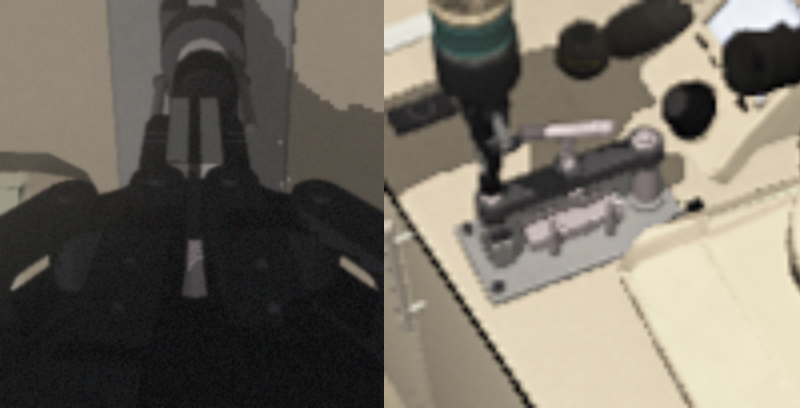

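The wrist crop shows the closed pads at (195,135) and the black knob beyond their tips at (205,75). I'll use depth to tell where each one is.

Run:
```python
from h import *
s=dict(np.load("pics/w3.npz")); W=cloud(s)
print((-s["R"].T@s["t"]).round(1))
for r in range(186,285,4):
    u=160+195//2+4
    print(r,[W[r,c].round().astype(int).tolist() for c in (245,254,260,266)])
```

```text
[354.4 122.8 288.3]
186 [[423, 105, 70], [417, 113, 91], [417, 118, 94], [418, 123, 91]]
190 [[422, 105, 86], [418, 113, 100], [418, 118, 101], [419, 122, 100]]
194 [[420, 106, 99], [421, 113, 100], [421, 117, 100], [422, 122, 100]]
198 [[423, 106, 101], [424, 113, 100], [424, 117, 101], [425, 122, 99]]
202 [[426, 105, 100], [426, 112, 103], [426, 117, 103], [427, 121, 103]]
206 [[430, 105, 100], [424, 113, 117], [423, 117, 119], [354, 123, 288]]
210 [[433, 105, 101], [424, 113, 123], [423, 117, 126], [424, 121, 125]]
214 [[436, 104, 99], [424, 113, 129], [424, 117, 131], [424, 121, 131]]
218 [[439, 104, 100], [425, 113, 133], [426, 117, 132], [426, 120, 132]]
222 [[443, 103, 99], [428, 112, 133], [429, 116, 133], [429, 120, 132]]
226 [[447, 103, 99], [431, 112, 132], [431, 116, 133], [432, 120, 132]]
230 [[424, 108, 151], [424, 113, 152], [425, 117, 151], [425, 120, 152]]
234 [[424, 108, 157], [424, 113, 156], [424, 117, 158], [425, 120, 157]]
238 [[424, 108, 161], [424, 113, 161], [424, 116, 161], [425, 120, 161]]
242 [[424, 109, 165], [424, 113, 165], [425, 116, 165], [425, 120, 165]]
246 [[424, 109, 170], [424, 113, 170], [424, 116, 170], [425, 119, 169]]
250 [[424, 109, 174], [424, 113, 173], [424, 116, 174], [425, 119, 173]]
254 [[424, 109, 177], [424, 113, 177], [425, 116, 177], [425, 119, 177]]
258 [[424, 109, 180], [424, 113, 181], [425, 116, 180], [425, 119, 181]]
262 [[424, 109, 183], [424, 113, 184], [425, 116, 183], [425, 119, 184]]
266 [[423, 110, 188], [426, 113, 184], [427, 116, 183], [424, 119, 187]]
270 [[423, 110, 191], [429, 113, 183], [429, 116, 184], [423, 119, 192]]
274 [[423, 110, 194], [431, 113, 183], [430, 116, 185], [424, 119, 194]]
278 [[423, 110, 196], [433, 112, 183], [431, 115, 186], [424, 119, 197]]
282 [[423, 110, 199], [435, 112, 184], [432, 115, 188], [424, 119, 199]]
```

Run:
```python
from h import *
from rig import bot
print([a for a in dir(bot) if a[0]!="_"], bot.tcp_to_grasp)
for n in ("scene","top"):
    s=snapshot(n); W=cloud(s); P=W.reshape(-1,3)
    Q=P[(abs(P[:,0]-435)<25)&(abs(P[:,1]-114)<25)]
    print(n,np.histogram(Q[:,2],bins=np.arange(60,260,8)))
    for r in range(170,186): print(r,[W[r,c].round().astype(int).tolist() for c in (300,302,304)]) if 0 else None
    if n=="scene":
        p=w2px(s,[(435,114,z) for z in (100,110,130,150,170)]).round().astype(int); print(p.tolist())
        for r in range(p[-1][1],p[0][1]+6,1): print(r,[W[r,c].round().astype(int).tolist() for c in (p[1][0]-2,p[1][0],p[1][0]+2)])
```

```text
['MotionError', 'tcp_to_grasp'] 18.700000000000003
scene (array([13, 13,  3, 15, 30, 42,  2,  9, 12, 10,  1,  6,  7,  9,  4,  1,  4,
        5,  6,  7,  5, 11,  5,  5]), array([ 60,  68,  76,  84,  92, 100, 108, 116, 124, 132, 140, 148, 156,
       164, 172, 180, 188, 196, 204, 212, 220, 228, 236, 244, 252]))
[[207, 179], [207, 178], [207, 174], [206, 171], [206, 167]]
167 [[417, 79, 216], [417, 59, 235], [423, 55, 236]]
168 [[416, 77, 214], [414, 53, 238], [424, 60, 225]]
169 [[418, 82, 202], [433, 101, 173], [497, 233, 3]]
170 [[426, 103, 170], [435, 106, 162], [442, 105, 158]]
171 [[425, 104, 164], [435, 108, 154], [445, 112, 144]]
172 [[426, 105, 157], [433, 104, 154], [488, 216, 7]]
173 [[431, 121, 132], [438, 118, 131], [485, 210, 7]]
174 [[429, 117, 131], [434, 110, 135], [485, 212, 0]]
175 [[426, 111, 133], [434, 110, 129], [450, 129, 100]]
176 [[425, 110, 130], [434, 111, 123], [448, 125, 100]]
177 [[425, 110, 123], [432, 108, 121], [447, 124, 96]]
178 [[425, 112, 115], [430, 104, 120], [442, 114, 102]]
179 [[426, 115, 106], [432, 111, 106], [439, 108, 104]]
180 [[426, 115, 100], [431, 109, 102], [438, 107, 101]]
181 [[421, 105, 108], [429, 104, 103], [436, 102, 102]]
182 [[420, 104, 103], [424, 95, 110], [436, 103, 95]]
183 [[420, 105, 96], [428, 104, 92], [436, 106, 85]]
184 [[419, 104, 92], [429, 108, 81], [436, 106, 78]]
top (array([0, 0, 0, 0, 0, 0, 0, 0, 0, 0, 0, 0, 0, 0, 0, 0, 0, 0, 0, 0, 0, 0,
       0, 0]), array([ 60,  68,  76,  84,  92, 100, 108, 116, 124, 132, 140, 148, 156,
       164, 172, 180, 188, 196, 204, 212, 220, 228, 236, 244, 252]))
```

Both depth views agree: the closed fingertips are about 148 mm high, roughly 38 mm above the reported TCP, so the fingers closed over the knob's top. I'll open, go 38 mm lower and try again.

Call:
{"api": "move_arm", "payload": {"increments": [{"x":0,"y":0,"z":0,"spin":0},{"x":0,"y":0,"z":0,"spin":0},{"x":0,"y":0,"z":0,"spin":0},{"x":0,"y":0.2,"z":0,"spin":0},{"x":0,"y":0,"z":0,"spin":0},{"x":0,"y":0,"z":1,"spin":0},{"x":0,"y":0,"z":1,"spin":0},{"x":0,"y":0,"z":1,"spin":0},{"x":0,"y":0,"z":0.8,"spin":0},{"x":0,"y":0,"z":0,"spin":0}], "grip": -1}}

```text
time: 6.7
ee_pos: [434.1, 114.4, 71.2]
orientation: [[-0.994, 0.113, -0.002], [0.113, 0.994, -0.0], [0.002, -0.0, -1.0]]
ft_force: [-0.2, 0.1, -0.4]
finger_gap: 85.2
grasp_force: 0.0
```

Run:
```python
from h import *
s=snapshot("wrist"); W=cloud(s); save(s,"w4",(130,150,390,345),3)
for r in range(186,330,8):
    print(r,[W[r,c].round().astype(int).tolist() for c in (170,180,258,335,345)])
```

```text
186 [[423, 30, 1], [424, 41, 2], [422, 118, 37], [442, 192, 0], [443, 202, 2]]
194 [[432, 28, 0], [433, 39, 2], [424, 117, 51], [450, 192, 1], [451, 201, 2]]
202 [[440, 27, 2], [441, 37, 1], [417, 118, 87], [458, 191, 2], [460, 202, 1]]
210 [[448, 25, 2], [449, 35, 2], [417, 118, 99], [467, 191, 2], [468, 202, 1]]
218 [[457, 23, 2], [458, 33, 2], [422, 118, 101], [476, 191, 2], [477, 201, 2]]
226 [[466, 21, 1], [467, 32, 2], [426, 117, 103], [485, 191, 1], [486, 201, 2]]
234 [[475, 19, 2], [476, 30, 2], [423, 117, 119], [495, 191, 1], [496, 202, 1]]
242 [[418, 71, 127], [486, 27, 1], [424, 117, 127], [431, 159, 122], [429, 163, 127]]
250 [[419, 74, 134], [428, 73, 120], [425, 117, 132], [435, 158, 124], [429, 160, 134]]
258 [[422, 74, 137], [431, 73, 123], [430, 117, 132], [440, 158, 124], [431, 159, 138]]
266 [[425, 73, 139], [435, 72, 124], [434, 116, 133], [444, 157, 126], [435, 159, 139]]
274 [[429, 73, 140], [439, 72, 126], [439, 116, 133], [447, 157, 128], [437, 158, 142]]
282 [[433, 72, 141], [522, 25, 20], [469, 112, 100], [556, 190, 1], [441, 158, 143]]
290 [[437, 72, 143], [521, 29, 35], [476, 112, 100], [566, 190, 2], [444, 157, 145]]
298 [[440, 72, 144], [528, 28, 37], [482, 111, 101], [579, 190, 1], [448, 157, 147]]
306 [[531, 20, 44], [537, 27, 38], [490, 110, 100], [589, 190, 2], [591, 201, 2]]
314 [[415, 90, 183], [544, 26, 41], [496, 109, 101], [601, 189, 2], [421, 145, 183]]
322 [[414, 91, 187], [553, 24, 43], [498, 109, 106], [613, 189, 2], [354, 125, 249]]
```

View pics/w4.png

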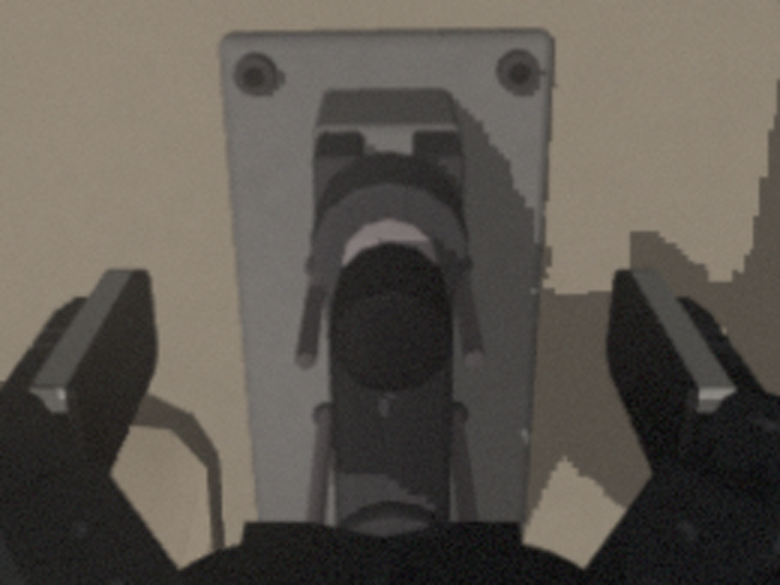

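The knob now stands between the open pads, close to centred. Closing.

Call:
{"api": "move_arm", "payload": {"increments": [{"x":0,"y":0,"z":0,"spin":0},{"x":0,"y":0,"z":0,"spin":0},{"x":0,"y":0,"z":0,"spin":0},{"x":0,"y":0,"z":0,"spin":0},{"x":0,"y":0,"z":0,"spin":0},{"x":0,"y":0,"z":0,"spin":0}], "grip": 1}}

```text
time: 7.5
ee_pos: [435.4, 115.9, 72.8]
orientation: [[-0.994, 0.112, 0.001], [0.112, 0.994, 0.003], [-0.0, 0.003, -1.0]]
ft_force: [-1.6, 5.0, 3.7]
finger_gap: 20.3
grasp_force: 58.6
```

Call:
{"api": "move_arm", "payload": {"increments": [{"x":0,"y":0,"z":-0.3,"spin":0},{"x":0,"y":0,"z":-0.3,"spin":0},{"x":0,"y":0,"z":-0.3,"spin":0},{"x":0,"y":0,"z":-0.3,"spin":0},{"x":0,"y":0,"z":-0.3,"spin":0},{"x":0,"y":0,"z":-0.3,"spin":0},{"x":0,"y":0,"z":-0.1,"spin":0},{"x":0,"y":0,"z":0,"spin":0}]}}

```text
time: 8.5
ee_pos: [435.4, 115.9, 91.0]
orientation: [[-0.994, 0.112, 0.001], [0.112, 0.994, 0.003], [-0.0, 0.003, -1.0]]
ft_force: [0.9, 5.3, -2.7]
finger_gap: 20.2
grasp_force: 58.7
```

The knob is held and the bolt is up about 18 mm. Now I swing the bridge.

Call:
{"api": "move_arm", "payload": {"increments": [{"x":-0.02,"y":0.8,"z":0,"spin":0.05},{"x":-0.08,"y":1.6,"z":0,"spin":0.1},{"x":-0.115,"y":1.915,"z":0,"spin":0.12},{"x":-0.115,"y":1.915,"z":0,"spin":0.12}]}}

```text
time: 9.0
ee_pos: [452.8, 173.8, 90.9]
orientation: [[-0.875, 0.485, -0.002], [0.485, 0.875, -0.001], [0.001, -0.002, -1.0]]
ft_force: [-1.7, 0.4, 1.0]
finger_gap: 20.3
grasp_force: 59.2
```

Call:
{"api": "move_arm", "payload": {"increments": [{"x":-0.115,"y":1.915,"z":0,"spin":0.12},{"x":-0.115,"y":1.915,"z":0,"spin":0.12},{"x":-0.115,"y":1.915,"z":0,"spin":0.12},{"x":-0.115,"y":1.915,"z":0,"spin":0.12},{"x":-0.115,"y":1.915,"z":0,"spin":0.12},{"x":-0.115,"y":1.915,"z":0,"spin":0.12}]}}

```text
time: 9.75
ee_pos: [538.1, 248.4, 90.8]
orientation: [[-0.338, 0.941, -0.003], [0.941, 0.338, 0.002], [0.003, -0.002, -1.0]]
ft_force: [-2.7, 2.9, 2.7]
finger_gap: 19.9
grasp_force: 59.2
```

Call:
{"api": "move_arm", "payload": {"increments": [{"x":-0.115,"y":1.915,"z":0,"spin":0.12},{"x":-0.115,"y":1.915,"z":0,"spin":0.12},{"x":-0.115,"y":1.915,"z":0,"spin":0.12},{"x":-0.115,"y":1.915,"z":0,"spin":0.12},{"x":-0.115,"y":1.915,"z":0,"spin":0.12},{"x":0,"y":0,"z":0,"spin":0}]}}

```text
time: 10.5
ee_pos: [634.4, 252.4, 90.8]
orientation: [[0.249, 0.968, -0.0], [0.968, -0.249, 0.002], [0.002, -0.001, -1.0]]
ft_force: [-2.1, 5.9, 0.4]
finger_gap: 19.8
grasp_force: 59.3
```

Run:
```python
from h import *
s=snapshot("scene"); t=snapshot("top"); np.savez("pics/t2.npz",**t)
a=cv2.resize(s["image"][110:230,170:320],None,fx=2.66,fy=3.3); b=cv2.resize(t["image"][120:245,110:260],None,fx=2.66,fy=3.2)
cv2.imwrite("pics/m5.png",np.hstack([a[:396],b[:396]])[:,:,::-1])
```

```text
(no output)
```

View pics/m5.png

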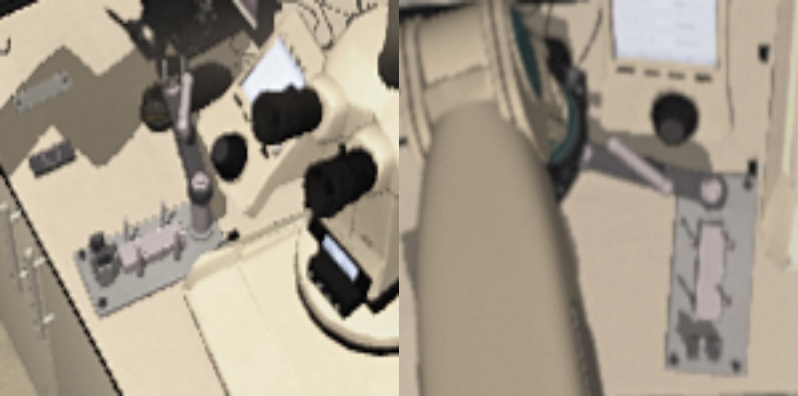

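The bridge stands well aside and the anvil is free. Next I let go, rise, turn, and go over strip 1.

Call:
{"api": "move_arm", "payload": {"increments": [{"x":0,"y":0,"z":0,"spin":0},{"x":0,"y":0,"z":0,"spin":0},{"x":0,"y":0,"z":0,"spin":0},{"x":0,"y":0,"z":0,"spin":0},{"x":0,"y":0,"z":-2,"spin":0},{"x":0,"y":0,"z":-4,"spin":0},{"x":0,"y":0,"z":-4,"spin":0},{"x":0,"y":0,"z":-3,"spin":0}], "grip": -1}}

```text
time: 11.6
ee_pos: [635.0, 251.7, 225.4]
orientation: [[0.249, 0.968, 0.004], [0.968, -0.249, 0.001], [0.002, 0.004, -1.0]]
ft_force: [-0.2, -0.2, -0.8]
finger_gap: 85.2
grasp_force: 0.0
```

Call:
{"api": "move_arm", "payload": {"increments": [{"x":0,"y":0,"z":0,"spin":-0.181},{"x":0,"y":0,"z":0,"spin":-0.181},{"x":0,"y":0,"z":0,"spin":-0.181},{"x":0,"y":0,"z":0,"spin":-0.181},{"x":0,"y":0,"z":0,"spin":-0.181},{"x":0,"y":0,"z":0,"spin":-0.181},{"x":0,"y":0,"z":0,"spin":-0.181},{"x":0,"y":0,"z":0,"spin":-0.181},{"x":0,"y":0,"z":0,"spin":-0.181},{"x":0,"y":0,"z":0,"spin":-0.181}]}}

```text
time: 12.85
ee_pos: [634.3, 251.5, 223.1]
orientation: [[-1.0, 0.007, 0.002], [0.007, 1.0, 0.0], [-0.002, 0.0, -1.0]]
ft_force: [0.2, -0.9, -0.5]
finger_gap: 85.0
grasp_force: 0.0
```

Call:
{"api": "move_arm", "payload": {"increments": [{"x":3.5,"y":4.8,"z":1,"spin":0},{"x":3.5,"y":4.8,"z":1,"spin":0},{"x":3.5,"y":4.8,"z":1,"spin":0},{"x":3.5,"y":4.8,"z":1,"spin":0},{"x":0,"y":0,"z":3,"spin":0},{"x":0,"y":0,"z":0,"spin":0}]}}

```text
time: 13.6
ee_pos: [494.3, 444.8, 150.0]
orientation: [[-1.0, 0.011, -0.003], [0.011, 1.0, -0.003], [0.003, -0.003, -1.0]]
ft_force: [0.2, -0.1, -0.1]
finger_gap: 85.5
grasp_force: 0.0
```

```bash
cat >> h.py <<'E'
def rect(s,box,z,test):
    "minAreaRect of a colour mask inside box (u0,v0,u1,v1): world centre, yaw and sides of a flat top at height z"
    u0,v0,u1,v1=box; hsv=cv2.cvtColor(s["image"],cv2.COLOR_RGB2HSV)[v0:v1,u0:u1].astype(int)
    m=cv2.morphologyEx(test(hsv).astype(np.uint8),cv2.MORPH_CLOSE,np.ones((5,5)))
    cs,_=cv2.findContours(m,cv2.RETR_EXTERNAL,cv2.CHAIN_APPROX_NONE)
    c=max(cs,key=cv2.contourArea).reshape(-1,2)+[u0,v0]
    w=px2w(s,c,z)[:,:2].astype(np.float32); (cx,cy),(a,b),_=r=cv2.minAreaRect(w)
    p=cv2.boxPoints(r); e=[p[1]-p[0],p[2]-p[1]]; e=max(e,key=np.linalg.norm)
    yaw=(np.degrees(np.arctan2(e[1],e[0]))+90)%180-90
    print("centre %.1f %.1f yaw %.1f sides %.1f %.1f"%(cx,cy,yaw,max(a,b),min(a,b)),"px",c.mean(0).round())
    return cx,cy,yaw
E
python3 - <<'E'
from h import *
s=snapshot("wrist"); s=snapshot("wrist"); np.savez("pics/w6.npz",**s); save(s,"w6")
to((494.5,444.5,40),179.4)
print(w2px(s,[(494.5,444.5,6),(444,428,6),(544,460,6)]).round())
E
```

```text
t 13.7 pos [496.9 445.1 152.6] yaw 179.2 -> x 0.24 y -0.07 z 11.26 cm spin -0.003
[[256. 167.]
 [241. 126.]
 [268. 204.]]
```

View pics/w6.png

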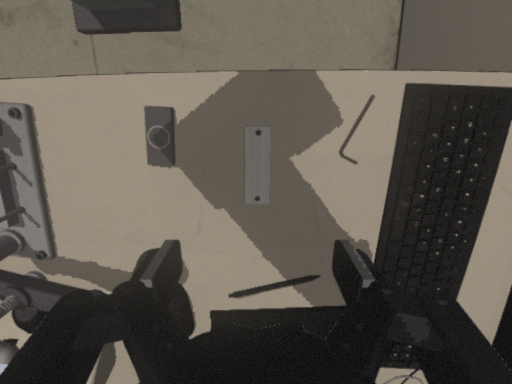

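The wrist view shows strip 1 at about (258,165) and the plate at (160,136).

Run:
```python
from h import *
s=dict(np.load("pics/w6.npz"))
hsv=cv2.cvtColor(s["image"],cv2.COLOR_RGB2HSV); print(hsv[165,(235,240,250,258,265,275)].tolist(), hsv[136,(140,150,170,180)].tolist())
rect(s,(232,115,285,215),6,lambda h:(h[...,1]<28)&(h[...,2]>60))
rect(s,(135,95,185,178),12,lambda h:(h[...,2]<105))
```

```text
[[20, 50, 92], [17, 43, 96], [19, 19, 106], [23, 20, 101], [30, 15, 105], [19, 45, 91]] [[18, 43, 155], [15, 24, 84], [18, 19, 66], [19, 45, 97]]
centre 493.1 446.7 yaw -1.5 sides 99.0 31.6 px [257. 164.]
centre 457.5 336.1 yaw -5.4 sides 76.6 46.2 px [166. 138.]
```

Call:
{"api": "move_arm", "payload": {"increments": [{"x":0.1,"y":0.03,"z":3,"spin":0.005},{"x":0,"y":0,"z":3,"spin":0},{"x":0,"y":0,"z":3,"spin":0},{"x":0,"y":0,"z":3,"spin":0},{"x":0,"y":0,"z":3,"spin":0},{"x":0,"y":0,"z":2,"spin":0},{"x":0,"y":0,"z":1,"spin":0},{"x":0,"y":0,"z":0.5,"spin":0},{"x":0,"y":0,"z":0,"spin":0},{"x":0,"y":0,"z":0,"spin":0}]}}

```text
time: 14.95
ee_pos: [496.0, 446.2, -32.8]
orientation: [[-1.0, 0.018, 0.001], [0.018, 1.0, 0.001], [-0.001, 0.001, -1.0]]
ft_force: [-0.6, 0.2, 0.3]
finger_gap: 85.6
grasp_force: 0.0
```

Run:
```python
from h import *
s=snapshot("wrist"); W=cloud(s)
to((494,445.3,-35),178.8)
# finger pads: points clearly above bench and lowest z near each finger
P=W[150:330,140:380].reshape(-1,3)
for a,b in ((395,412),(480,505)):
    Q=P[(P[:,1]>a)&(P[:,1]<b)&(abs(P[:,0]-494)<16)&(P[:,2]<60)&(P[:,2]>5)]; print(len(Q), np.percentile(Q[:,2],[0,5,20,50]).round(1) if len(Q) else "")
hsv=lambda h:(h[...,1]<28)&(h[...,2]>60)
p=w2px(s,[(494,445,6),(442,427,6),(546,463,6)]).round().astype(int); print(p.tolist())
save(s,"w7",(120,100,390,300),2)
```

```text
t 15.0 pos [496.  446.1 -32.8] yaw 179.0 -> x 0.20 y -0.09 z 0.22 cm spin 0.003
1789 [15.2 20.3 27.7 39.9]
2060 [15.2 20.8 28.2 40.4]
[[253, 241], [217, 154], [282, 310]]
```

View pics/w7.png

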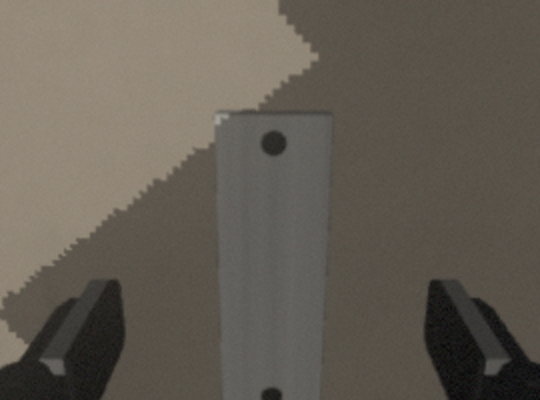

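Strip 1 lies between the pads with its holes at crop (273,142) and (271,396). I'll compute its centre from the holes.

Run:
```python
from h import *
s=snapshot("wrist")
f=lambda p:(np.array(p,float)+.5)/2-.5+[120,100]
w=px2w(s,f([(273.5,142),(271.5,396)]),6); print(w.round(1),w.mean(0).round(1),px2w(s,f([(216,113),(333,113)]),6).round(1))
to((494,445.3,-35),178.8)
```

```text
[[451.2 447.7   6. ]
 [535.8 445.5   6. ]] [493.5 446.6   6. ] [[443.  432.5   6. ]
 [443.5 463.6   6. ]]
t 15.1 pos [495.9 446.  -32.9] yaw 179.0 -> x 0.19 y -0.08 z 0.21 cm spin 0.003
```

Call:
{"api": "move_arm", "payload": {"increments": [{"x":0.2,"y":0,"z":0.25,"spin":0.005},{"x":0,"y":0,"z":0,"spin":0}]}}

```text
time: 15.3
ee_pos: [492.8, 445.4, -36.5]
orientation: [[-1.0, 0.023, -0.001], [0.023, 1.0, -0.0], [0.001, -0.0, -1.0]]
ft_force: [-0.3, -0.2, -0.8]
finger_gap: 85.4
grasp_force: 0.0
```

Call:
{"api": "move_arm", "payload": {"increments": [{"x":0,"y":0,"z":0,"spin":0},{"x":0,"y":0,"z":0,"spin":0},{"x":0,"y":0,"z":0,"spin":0},{"x":0,"y":0,"z":0,"spin":0},{"x":0,"y":0,"z":0,"spin":0}], "grip": 1}}

```text
time: 15.92
ee_pos: [494.1, 446.1, -35.3]
orientation: [[-1.0, 0.023, 0.001], [0.023, 1.0, 0.001], [-0.001, 0.001, -1.0]]
ft_force: [0.4, 0.3, 5.9]
finger_gap: 29.8
grasp_force: 61.6
```

Call:
{"api": "move_arm", "payload": {"increments": [{"x":0,"y":0,"z":-1,"spin":0},{"x":0,"y":0,"z":-3,"spin":0},{"x":0,"y":0,"z":-3,"spin":0},{"x":0,"y":0,"z":-3,"spin":-0.089},{"x":0,"y":0,"z":0,"spin":0}]}}

```text
time: 16.55
ee_pos: [495.3, 447.0, 66.4]
orientation: [[-0.998, -0.065, 0.004], [-0.065, 0.998, 0.003], [-0.005, 0.003, -1.0]]
ft_force: [0.3, -0.4, -3.0]
finger_gap: 29.6
grasp_force: 59.7
```

Call:
{"api": "move_arm", "payload": {"increments": [{"x":-0.4,"y":-2.28,"z":0,"spin":0},{"x":-0.63,"y":-3.6,"z":0,"spin":0},{"x":-0.63,"y":-3.6,"z":0,"spin":0},{"x":-0.63,"y":-3.6,"z":0,"spin":0},{"x":-0.63,"y":-3.6,"z":0,"spin":0},{"x":-0.63,"y":-3.6,"z":0,"spin":0},{"x":-0.63,"y":-3.6,"z":0,"spin":0},{"x":-0.63,"y":-3.6,"z":0,"spin":0},{"x":-0.63,"y":-3.6,"z":0,"spin":0},{"x":-0.4,"y":-2.4,"z":0,"spin":0},{"x":0,"y":0,"z":0,"spin":0},{"x":0,"y":0,"z":0,"spin":0}]}}

```text
time: 18.05
ee_pos: [538.8, 131.9, 51.5]
orientation: [[-0.995, -0.081, -0.064], [-0.083, 0.996, 0.036], [0.061, 0.041, -0.997]]
ft_force: [-41.8, 42.5, -0.8]
finger_gap: 29.7
grasp_force: 90.3
```

Run:
```python
from h import *
s=snapshot("wrist"); np.savez("pics/w8.npz",**s)
to((514.7,107,40),173.6); print(readout.get_state()["finger_gap"],readout.get_state()["grasp_force"])
save(s,"w8",(120,80,390,300),2.9)
```

```text
t 18.1 pos [538.6 131.5  51.3] yaw -175.2 -> x 2.10 y -2.70 z 1.13 cm spin 0.195
29.966690555135507 89.95999601553194
```

View pics/w8.png

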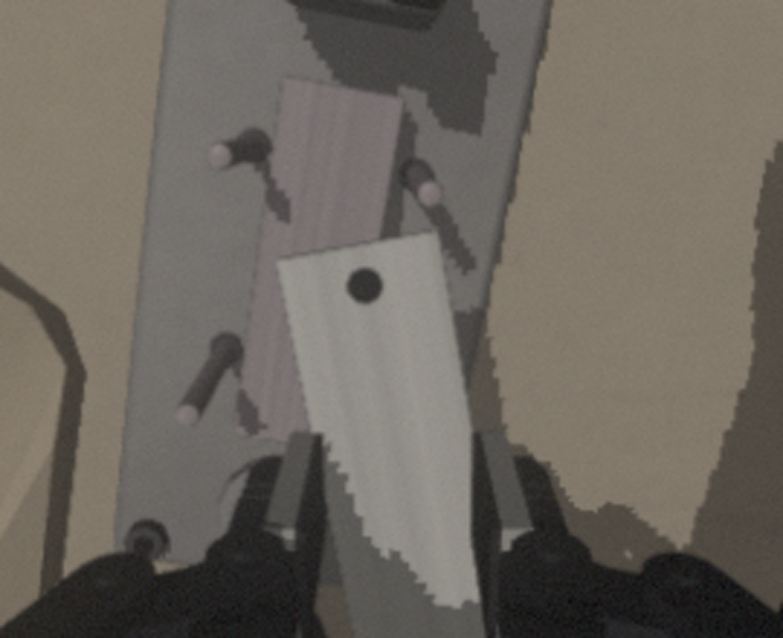

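I got the turn's sign wrong, so the strip's far end is pressing on the pivot post. Backing off now.

Call:
{"api": "move_arm", "payload": {"increments": [{"x":2,"y":1,"z":0,"spin":0},{"x":2,"y":1,"z":0,"spin":0},{"x":2,"y":1,"z":0,"spin":0},{"x":0,"y":0,"z":-2,"spin":0},{"x":0,"y":0,"z":0,"spin":0.09},{"x":0,"y":0,"z":0,"spin":0.09},{"x":0,"y":0,"z":0,"spin":0},{"x":0,"y":0,"z":0,"spin":0}]}}

```text
time: 19.1
ee_pos: [510.7, 140.6, 82.5]
orientation: [[-0.994, 0.113, -0.002], [0.113, 0.994, -0.001], [0.002, -0.001, -1.0]]
ft_force: [0.7, 0.4, -2.1]
finger_gap: 29.6
grasp_force: 70.4
```

Run:
```python
from h import *
s=snapshot("wrist"); np.savez("pics/w9.npz",**s)
to((514.7,107,60),173.6); st=readout.get_state(); print(st["finger_gap"],st["grasp_force"],st["ft_force"].round(1),st["orientation"].round(3).tolist())
save(s,"w9",(100,60,400,300),2)
t=snapshot("top"); W=cloud(t);
```

```text
t 19.1 pos [511.  140.8  82.8] yaw 173.5 -> x -0.74 y -3.32 z 2.28 cm spin -0.002
29.751281078151898 70.36980802193284 [-0.1  0.5 -1.9] [[-0.994, 0.113, -0.002], [0.113, 0.994, -0.0], [0.002, -0.001, -1.0]]
```

View pics/w9.png

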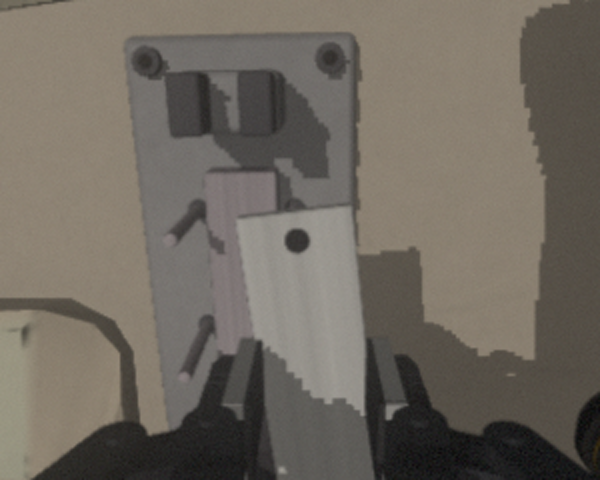

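The strip turned a few degrees in the grip: its near edge runs from (238,218) to (352,206). I'll lay it on free bench beside the clamp, measure it and grip it again.

Call:
{"api": "move_arm", "payload": {"increments": [{"x":1.03,"y":1.78,"z":0,"spin":0},{"x":1.03,"y":1.78,"z":0,"spin":0},{"x":1.03,"y":1.78,"z":0,"spin":0},{"x":1.03,"y":1.78,"z":0,"spin":0},{"x":1.03,"y":1.78,"z":2,"spin":0},{"x":0,"y":0,"z":3,"spin":0},{"x":0,"y":0,"z":3,"spin":0},{"x":0,"y":0,"z":2.5,"spin":0},{"x":0,"y":0,"z":0.8,"spin":0},{"x":0,"y":0,"z":0.2,"spin":0},{"x":0,"y":0,"z":0,"spin":0},{"x":0,"y":0,"z":0,"spin":0}]}}

```text
time: 20.7
ee_pos: [471.9, 236.0, -30.2]
orientation: [[-0.994, 0.114, 0.002], [0.114, 0.994, 0.001], [-0.002, 0.001, -1.0]]
ft_force: [-0.1, -0.3, -2.7]
finger_gap: 29.8
grasp_force: 70.4
```

Call:
{"api": "move_arm", "payload": {"increments": [{"x":0,"y":0,"z":0,"spin":0},{"x":0,"y":0,"z":0,"spin":0},{"x":0,"y":0,"z":0,"spin":0},{"x":0,"y":0,"z":0,"spin":0},{"x":0,"y":0,"z":-3,"spin":0},{"x":0,"y":0,"z":-5,"spin":0},{"x":0,"y":0,"z":-5,"spin":0},{"x":0,"y":0,"z":-3,"spin":0},{"x":0,"y":0,"z":0,"spin":0},{"x":0,"y":0,"z":0,"spin":0}], "grip": -1}}

```text
time: 21.95
ee_pos: [470.1, 235.3, 127.8]
orientation: [[-0.994, 0.114, -0.001], [0.114, 0.994, -0.001], [0.001, -0.001, -1.0]]
ft_force: [-1.1, 0.5, 0.1]
finger_gap: 85.6
grasp_force: 0.0
```

```bash
cat >> h.py <<'E'
def strip(s,xy,z=6,half=48):
    "strip near xy: light, low-saturation against the bench; wrist view"
    g=w2px(s,[(xy[0]+i*70,xy[1]+j*half,z) for i in(-1,1) for j in(-1,1)]); u0,v0=np.maximum(g.min(0),0).astype(int); u1,v1=np.minimum(g.max(0),[512,384]).astype(int)
    return rect(s,(u0,v0,u1,v1),z,lambda h:(h[...,1]<30)&(h[...,2]>70))
E
python3 - <<'E'
from h import *
s=snapshot("wrist"); np.savez("pics/w10.npz",**s)
x,y,a=strip(s,(470,235)); to((x,y,-35),180+a)
t=snapshot("top"); np.savez("pics/t3.npz",**t)
print(readout.get_state()["ft_force"].round(1))
a=cv2.resize(s["image"][60:300,100:400],(400,320)); b=cv2.resize(t["image"][165:245,110:230],(400,320),interpolation=cv2.INTER_CUBIC)
cv2.imwrite("pics/m10.png",np.hstack([a,b])[:,:,::-1])
E
```

```text
centre 473.7 236.2 yaw -8.6 sides 100.1 32.5 px [257. 174.]
t 22.0 pos [469.5 235.1 127.2] yaw 173.5 -> x -0.40 y 0.16 z 16.22 cm spin 0.036
[-0.5 -0.5  0.9]
```

View pics/m10.png

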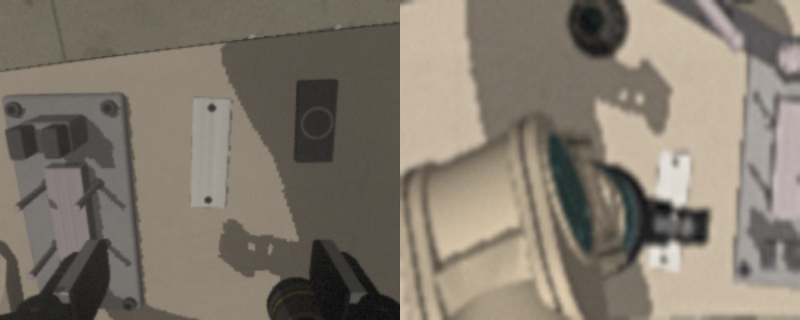

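Strip 1 lies clear at (473.7, 236.2), yaw −8.6°. Gripping again.

Call:
{"api": "move_arm", "payload": {"increments": [{"x":0,"y":0,"z":0,"spin":0.036},{"x":-0.45,"y":0.1,"z":3,"spin":0},{"x":0,"y":0,"z":4,"spin":0},{"x":0,"y":0,"z":4,"spin":0},{"x":0,"y":0,"z":3,"spin":0},{"x":0,"y":0,"z":1.5,"spin":0},{"x":0,"y":0,"z":0.8,"spin":0},{"x":0,"y":0,"z":0,"spin":0}]}}

```text
time: 23.05
ee_pos: [475.7, 236.0, -34.2]
orientation: [[-0.989, 0.149, 0.0], [0.149, 0.989, 0.0], [-0.0, 0.0, -1.0]]
ft_force: [0.3, -1.3, 0.1]
finger_gap: 85.5
grasp_force: 0.0
```

Call:
{"api": "move_arm", "payload": {"increments": [{"x":0,"y":0,"z":0,"spin":0},{"x":0,"y":0,"z":0,"spin":0},{"x":0,"y":0,"z":0,"spin":0},{"x":0,"y":0,"z":0,"spin":0},{"x":0,"y":0,"z":0,"spin":0},{"x":0,"y":0,"z":0,"spin":0}], "grip": 1}}

```text
time: 23.8
ee_pos: [476.2, 236.1, -33.2]
orientation: [[-0.989, 0.149, 0.001], [0.149, 0.989, 0.0], [-0.001, 0.0, -1.0]]
ft_force: [-0.7, -0.9, 5.5]
finger_gap: 29.5
grasp_force: 58.9
```

```bash
python3 -c "
from h import *
to((474.2,235.3,-35),171.4)"
```

```text
t 23.8 pos [476.2 236.1 -33.2] yaw 171.4 -> x 0.18 y -0.11 z 0.18 cm spin 0.000
```

Call:
{"api": "move_arm", "payload": {"increments": [{"x":0,"y":0,"z":-1,"spin":0},{"x":0,"y":0,"z":-3,"spin":0},{"x":0,"y":0,"z":-3,"spin":0},{"x":0,"y":0,"z":-3,"spin":-0.038},{"x":-0.91,"y":-2.07,"z":0,"spin":0},{"x":-0.91,"y":-2.07,"z":0,"spin":0},{"x":-0.91,"y":-2.07,"z":0,"spin":0},{"x":-0.91,"y":-2.07,"z":0,"spin":0},{"x":-0.91,"y":-2.07,"z":0,"spin":0},{"x":-0.91,"y":-2.07,"z":0,"spin":0},{"x":0,"y":0,"z":0,"spin":0},{"x":0,"y":0,"z":0,"spin":0}]}}

```text
time: 25.3
ee_pos: [515.3, 106.8, 65.7]
orientation: [[-0.994, 0.112, -0.001], [0.112, 0.994, 0.001], [0.001, 0.0, -1.0]]
ft_force: [-0.4, 0.5, -2.0]
finger_gap: 29.6
grasp_force: 59.7
```

Run:
```python
from h import *
s=snapshot("wrist"); np.savez("pics/w11.npz",**s)
to((516.7,106.8,67),173.6); st=readout.get_state(); print(st["finger_gap"],st["ft_force"].round(1))
W=cloud(s); P=W.reshape(-1,3)
# strip near end (held at ~103), anvil near end (z 30) and base near edge (z 12), in clamp axes about (514.7,107)
a=np.radians(-6.4); ex=np.array([np.cos(a),np.sin(a)]); ey=np.array([-ex[1],ex[0]])
L=np.c_[(P[:,:2]-[514.7,107])@ex,(P[:,:2]-[514.7,107])@ey,P[:,2]]
def ext(n,m): Q=L[m]; print(n,len(Q),"x",np.percentile(Q[:,0],[.5,99.5]).round(1),"y",np.percentile(Q[:,1],[1,99]).round(1),"z",np.median(Q[:,2]).round(1)) if len(Q) else print(n,0)
b=(abs(L[:,0])<140)&(abs(L[:,1])<70)
ext("anvil",b&(abs(L[:,2]-30)<2.5)&(abs(L[:,1])<26)&(L[:,0]<20))
ext("strip",b&(abs(L[:,2]-106)<6)&(L[:,0]<-15))
ext("base",b&(abs(L[:,2]-12)<3))
ext("pins",b&(L[:,2]>48)&(L[:,2]<67)&(abs(L[:,0])<50))
```

```text
t 25.4 pos [515.3 107.   65.7] yaw 173.6 -> x -0.14 y -0.00 z -0.13 cm spin 0.000
29.15123227352529 [ 0.4 -0.3 -2.3]
anvil 697 x [-51.8 -38. ] y [-14.4  16.5] z 30.3
strip 3741 x [-51.8 -15.2] y [-15.   16.3] z 105.2
base 11542 x [-108.2   48.4] y [-49.4  52.2] z 12.3
pins 141 x [-34.9 -28.8] y [-24.1  26.7] z 65.4
```

Camera-frame numbers show the strip aligned with the anvil to within about 0.5 mm (near ends both −51.8, y centres 0.65 and 1.05). Lowering it.

Call:
{"api": "move_arm", "payload": {"increments": [{"x":0,"y":0.04,"z":1.5,"spin":0},{"x":0,"y":0,"z":1.5,"spin":0},{"x":0,"y":0,"z":1.2,"spin":0},{"x":0,"y":0,"z":1,"spin":0},{"x":0,"y":0,"z":0.8,"spin":0},{"x":0,"y":0,"z":0.6,"spin":0},{"x":0,"y":0,"z":0.2,"spin":0},{"x":0,"y":0,"z":0,"spin":0}]}}

```text
time: 26.35
ee_pos: [516.0, 106.8, -2.2]
orientation: [[-0.994, 0.112, 0.0], [0.112, 0.994, 0.0], [-0.0, 0.0, -1.0]]
ft_force: [-1.0, -0.1, -2.0]
finger_gap: 28.8
grasp_force: 59.7
```

Call:
{"api": "move_arm", "payload": {"increments": [{"x":0,"y":0,"z":0.1,"spin":0},{"x":0,"y":0,"z":0.05,"spin":0},{"x":0,"y":0,"z":0,"spin":0}]}}

```text
time: 26.72
ee_pos: [516.3, 106.8, -3.2]
orientation: [[-0.994, 0.112, 0.001], [0.112, 0.994, 0.0], [-0.001, 0.0, -1.0]]
ft_force: [-0.0, -0.9, 2.4]
finger_gap: 29.0
grasp_force: 60.3
```

Call:
{"api": "move_arm", "payload": {"increments": [{"x":0,"y":0,"z":0,"spin":0},{"x":0,"y":0,"z":0,"spin":0},{"x":0,"y":0,"z":0,"spin":0},{"x":0,"y":0,"z":-0.5,"spin":0},{"x":0,"y":0,"z":-4,"spin":0},{"x":0,"y":0,"z":-5,"spin":0},{"x":4,"y":0,"z":-4,"spin":0},{"x":3,"y":0,"z":-3,"spin":0},{"x":0,"y":0,"z":0,"spin":0},{"x":0,"y":0,"z":0,"spin":0}], "grip": -1}}

```text
time: 27.98
ee_pos: [446.7, 114.6, 161.2]
orientation: [[-0.994, 0.111, 0.001], [0.111, 0.994, -0.0], [-0.001, 0.0, -1.0]]
ft_force: [-0.1, 0.3, 0.2]
finger_gap: 85.7
grasp_force: 0.0
```

```bash
cat >> h.py <<'E'
def pack(top,n=2):
    "extents in clamp axes (about 514.7,107, yaw -6.4) of what lies at height top, and of the base plate, wrist view"
    snapshot("wrist"); s=snapshot("wrist"); P=cloud(s).reshape(-1,3); to((514.7,107,67),173.6)
    a=np.radians(-6.4); ex=np.array([np.cos(a),np.sin(a)]); ey=np.array([-ex[1],ex[0]])
    L=np.c_[(P[:,:2]-[514.7,107])@ex,(P[:,:2]-[514.7,107])@ey,P[:,2]]
    def ext(n,m):
        Q=L[m]
        if len(Q)<20: print(n,len(Q)); return
        e=[np.median([np.percentile(Q[abs(Q[:,1]-y)<2,0],q) for y in (-9,-4,4,9)]) for q in (1,99)]
        print(n,len(Q),"x ends %.1f %.1f"%tuple(e),"y",np.percentile(Q[:,1],[1,99]).round(1),"z",np.median(Q[:,2]).round(1))
        for x in (-40,-20,0,20,40):
            q=Q[abs(Q[:,0]-x)<4]; print("   x",x,np.percentile(q[:,1],[2,98]).round(1),np.median(q[:,2]).round(1)) if len(q)>9 else 0
    ext("top",(abs(L[:,0])<65)&(abs(L[:,1])<20)&(abs(L[:,2]-top)<n))
    ext("anvil",(abs(L[:,0])<65)&(abs(L[:,1])<20)&(abs(L[:,2]-30)<n))
    m=(abs(L[:,0])<125)&(abs(L[:,1])<65)&(abs(L[:,2]-12)<3); Q=L[m]; print("base x",np.percentile(Q[:,0],[.5,99.5]).round(1),"y",np.percentile(Q[:,1],[.5,99.5]).round(1))
    return s
E
python3 - <<'E'
from h import *
s=pack(36); np.savez("pics/w12.npz",**s)
E
```

```text
t 28.1 pos [446.2 114.4 160.2] yaw 173.6 -> x -6.89 y 0.02 z 9.32 cm spin -0.000
top 1848 x ends -50.7 48.6 y [-15.2  16.1] z 36.3
   x -40 [-14.8  15.5] 36.4
   x -20 [-15.   15.8] 36.4
   x 0 [-15.4  16. ] 36.2
   x 20 [-14.4  16.4] 36.1
   x 40 [-14.7  15.4] 36.4
anvil 64 x ends -51.5 -50.7 y [-18.9  17. ] z 29.8
base x [-109.4  103.1] y [-50.1  52.7]
```

Strip 1 is down with its ends flush within about 0.5 mm. Now round the microscope to the other strips.

Call:
{"api": "move_arm", "payload": {"increments": [{"x":3.8,"y":0,"z":-1,"spin":0},{"x":3.8,"y":0,"z":-1,"spin":0},{"x":-0.93,"y":-5.31,"z":0,"spin":0},{"x":-0.93,"y":-5.31,"z":0,"spin":0},{"x":-0.93,"y":-5.31,"z":0,"spin":0},{"x":-0.93,"y":-5.31,"z":0,"spin":0},{"x":-0.93,"y":-5.31,"z":0,"spin":0},{"x":-0.93,"y":-5.31,"z":0,"spin":0},{"x":-0.93,"y":-5.31,"z":0,"spin":0},{"x":-0.93,"y":-5.31,"z":0,"spin":0},{"x":-0.93,"y":-5.31,"z":0,"spin":0},{"x":0,"y":0,"z":0,"spin":0}]}}

```text
time: 29.58
ee_pos: [400.7, -365.1, 179.4]
orientation: [[-0.993, 0.116, -0.001], [0.116, 0.993, 0.0], [0.001, 0.0, -1.0]]
ft_force: [-1.1, 0.6, 0.1]
finger_gap: 85.1
grasp_force: 0.0
```

Run:
```python
from h import *
snapshot("wrist"); s=snapshot("wrist"); np.savez("pics/w13.npz",**s)
for xy in ((447.8,-368.5),(494.3,-455.5)):
    x,y,a=strip(s,xy); 
to((447.8,-368.5,100),185.5)
W=cloud(s); P=W.reshape(-1,3); Q=P[(abs(P[:,2]-6)<2.0)&(abs(P[:,0]-460)<100)&(P[:,1]<-330)]
for lo,hi in ((-420,-340),(-490,-430)):
    q=Q[(Q[:,1]>lo)&(Q[:,1]<hi)]; print(len(q),q[:,:2].mean(0).round(1),cv2.minAreaRect(q[:,:2].astype(np.float32)))
```

```text
centre 446.8 -367.0 yaw 8.6 sides 100.5 32.8 px [256. 195.]
centre 492.2 -455.0 yaw -0.1 sides 100.7 33.0 px [201. 230.]
t 29.7 pos [ 400.1 -361.1  179.5] yaw 173.5 -> x -4.68 y -1.19 z 7.95 cm spin -0.209
1506 [ 444.6 -367.6] ((446.6217346191406, -367.4102783203125), (100.12924194335938, 32.056549072265625), 7.985629558563232)
1261 [ 490.  -454.9] ((483.84906005859375, -455.07818603515625), (31.026504516601562, 118.82070922851562), 89.8436279296875)
```

Call:
{"api": "move_arm", "payload": {"increments": [{"x":0,"y":0,"z":0,"spin":-0.129},{"x":0,"y":0,"z":0,"spin":-0.129},{"x":-2.4,"y":-0.63,"z":2,"spin":0},{"x":-2.39,"y":-0.63,"z":4,"spin":0},{"x":0,"y":0,"z":4,"spin":0},{"x":0,"y":0,"z":4,"spin":0},{"x":0,"y":0,"z":0,"spin":0},{"x":0,"y":0,"z":0,"spin":0}]}}

```text
time: 30.68
ee_pos: [450.5, -366.4, 42.3]
orientation: [[-0.989, -0.147, 0.001], [-0.147, 0.989, -0.001], [-0.001, -0.001, -1.0]]
ft_force: [-0.1, -0.2, 1.0]
finger_gap: 85.6
grasp_force: 0.0
```

Run:
```python
from h import *
snapshot("wrist"); s=snapshot("wrist"); np.savez("pics/w14.npz",**s)
x,y,a=strip(s,(447,-367)); b=np.radians(a); to((x+2.5*np.cos(b),y+2.5*np.sin(b),-34.5),180+a)
```

```text
centre 447.1 -366.8 yaw 8.0 sides 99.6 32.7 px [257. 190.]
t 30.8 pos [ 451.3 -367.7   43.5] yaw -171.6 -> x 0.15 y 0.15 z 7.80 cm spin 0.008
```

Call:
{"api": "move_arm", "payload": {"increments": [{"x":0.12,"y":0.1,"z":3,"spin":0.006},{"x":0,"y":0,"z":3,"spin":0},{"x":0,"y":0,"z":1.2,"spin":0},{"x":0,"y":0,"z":0.5,"spin":0},{"x":0,"y":0,"z":0,"spin":0}]}}

```text
time: 31.4
ee_pos: [449.3, -366.6, -34.8]
orientation: [[-0.99, -0.14, 0.001], [-0.14, 0.99, -0.001], [-0.001, -0.001, -1.0]]
ft_force: [-0.3, -0.1, 0.6]
finger_gap: 85.5
grasp_force: 0.0
```

Call:
{"api": "move_arm", "payload": {"increments": [{"x":0,"y":0,"z":0,"spin":0},{"x":0,"y":0,"z":0,"spin":0},{"x":0,"y":0,"z":0,"spin":0},{"x":0,"y":0,"z":0,"spin":0},{"x":0,"y":0,"z":0,"spin":0},{"x":0,"y":0,"z":0,"spin":0}], "grip": 1}}

```text
time: 32.15
ee_pos: [449.1, -366.6, -34.9]
orientation: [[-0.99, -0.14, 0.001], [-0.14, 0.99, -0.001], [-0.001, -0.001, -1.0]]
ft_force: [-0.0, 0.3, 5.9]
finger_gap: 29.9
grasp_force: 59.9
```

```bash
python3 -c "
from h import *
to((449.5,-366.4,-34.5),188.1)"
```

```text
t 32.1 pos [ 449.1 -366.6  -34.9] yaw -172.0 -> x -0.04 y 0.01 z -0.04 cm spin -0.001
```

Call:
{"api": "move_arm", "payload": {"increments": [{"x":0,"y":0,"z":-1,"spin":0},{"x":0,"y":0,"z":-3,"spin":0},{"x":0,"y":0,"z":-4,"spin":0},{"x":0,"y":0,"z":-4,"spin":0},{"x":0,"y":0,"z":-2,"spin":0.125},{"x":0,"y":0,"z":0,"spin":0.126},{"x":2.98,"y":-0.33,"z":0,"spin":0},{"x":2.98,"y":-0.33,"z":0,"spin":0},{"x":0,"y":0,"z":0,"spin":0}]}}

```text
time: 33.28
ee_pos: [386.2, -364.3, 103.5]
orientation: [[-0.994, 0.112, -0.002], [0.112, 0.994, 0.003], [0.002, 0.002, -1.0]]
ft_force: [0.6, 0.6, -1.5]
finger_gap: 29.9
grasp_force: 59.7
```

```bash
python3 -c "
from h import *
to((385,60,105),173.6)"
```

```text
t 33.3 pos [ 386.2 -364.3  103.5] yaw 173.6 -> x 4.85 y 42.15 z -0.15 cm spin -0.001
```

Call:
{"api": "move_arm", "payload": {"increments": [{"x":0.3,"y":2.6,"z":0,"spin":0},{"x":0.58,"y":4.95,"z":0,"spin":0},{"x":0.58,"y":4.95,"z":0,"spin":0},{"x":0.58,"y":4.95,"z":0,"spin":0},{"x":0.58,"y":4.95,"z":0,"spin":0},{"x":0.58,"y":4.95,"z":0,"spin":0},{"x":0.58,"y":4.95,"z":0,"spin":0},{"x":0.58,"y":4.95,"z":0,"spin":0},{"x":0.5,"y":4.9,"z":0,"spin":0},{"x":-2.97,"y":2.7,"z":0,"spin":0},{"x":-2.97,"y":2.7,"z":0,"spin":0},{"x":0,"y":0,"z":0,"spin":0}]}}

```text
time: 34.78
ee_pos: [453.9, 108.3, 104.7]
orientation: [[-0.994, 0.107, 0.002], [0.107, 0.994, 0.001], [-0.002, 0.001, -1.0]]
ft_force: [-0.5, -0.3, -1.8]
finger_gap: 29.8
grasp_force: 60.0
```

```bash
python3 -c "
from h import *
snapshot('wrist')
to((516.2,106.8,72),173.6);print(readout.get_state()['finger_gap'])"
```

```text
t 34.8 pos [451.8 107.3 104.2] yaw 173.8 -> x -6.40 y 0.67 z 3.22 cm spin 0.004
29.61803105805881
```

Call:
{"api": "move_arm", "payload": {"increments": [{"x":-2,"y":0.2,"z":0,"spin":0},{"x":-2.5,"y":0.27,"z":1,"spin":0},{"x":-1.9,"y":0.2,"z":1.2,"spin":0},{"x":0,"y":0,"z":1,"spin":0},{"x":0,"y":0,"z":0,"spin":0},{"x":0,"y":0,"z":0,"spin":0}]}}

```text
time: 35.58
ee_pos: [514.9, 105.2, 72.3]
orientation: [[-0.994, 0.11, -0.001], [0.11, 0.994, -0.0], [0.001, -0.0, -1.0]]
ft_force: [0.1, -0.2, -2.2]
finger_gap: 29.7
grasp_force: 60.0
```

```bash
cat >> h.py <<'E'
def held(ztop):
    "held strip (top at ztop) against the pack's near end and base, in clamp axes, wrist view"
    snapshot("wrist"); s=snapshot("wrist"); P=cloud(s).reshape(-1,3); to((516.2,106.8,67),173.6)
    a=np.radians(-6.4); ex=np.array([np.cos(a),np.sin(a)]); ey=np.array([-ex[1],ex[0]])
    L=np.c_[(P[:,:2]-[514.7,107])@ex,(P[:,:2]-[514.7,107])@ey,P[:,2]]
    for n,m in dict(held=(abs(L[:,2]-ztop)<5)&(abs(L[:,0])<70)&(abs(L[:,1])<22),anvil=(abs(L[:,2]-33)<6)&(abs(L[:,0])<70)&(abs(L[:,1])<20),base=(abs(L[:,2]-12)<3)&(abs(L[:,1])<65)).items():
        Q=L[m]
        if len(Q)<20: print(n,len(Q)); continue
        e=np.median([np.percentile(Q[abs(Q[:,1]-y)<2,0],1) for y in (-9,-4,4,9)]); q=Q[abs(Q[:,0]+40)<5]; r=Q[abs(Q[:,0]+22)<4]
        print(n,len(Q),"near end %.1f"%e,"y at -40",np.percentile(q[:,1],[2,98]).round(1) if len(q)>9 else "","at -22",np.percentile(r[:,1],[2,98]).round(1) if len(r)>9 else "","z",np.median(Q[:,2]).round(1))
    return s
E
python3 -c "
from h import *
held(112)"
```

```text
t 35.7 pos [515.8 105.2  72.7] yaw 173.7 -> x -0.02 y 0.16 z 0.57 cm spin 0.001
held 8430 near end -51.1 y at -40 [-16.3  14.4] at -22 [-16.2  14.4] z 113.8
anvil 797 near end -51.4 y at -40 [-14.5  16.4] at -22  z 36.2
base 10988 near end -108.5 y at -40 [-48.7  50.9] at -22 [-49.6  51.8] z 12.2
```

Call:
{"api": "move_arm", "payload": {"increments": [{"x":-0.02,"y":0.17,"z":1.5,"spin":0},{"x":0,"y":0,"z":1.5,"spin":0},{"x":0,"y":0,"z":1.2,"spin":0},{"x":0,"y":0,"z":1.2,"spin":0},{"x":0,"y":0,"z":0.9,"spin":0},{"x":0,"y":0,"z":0.6,"spin":0},{"x":0,"y":0,"z":0.15,"spin":0},{"x":0,"y":0,"z":0.1,"spin":0},{"x":0,"y":0,"z":0,"spin":0}]}}

```text
time: 36.8
ee_pos: [517.1, 106.8, 1.2]
orientation: [[-0.994, 0.111, 0.001], [0.111, 0.994, 0.0], [-0.001, 0.0, -1.0]]
ft_force: [-0.3, 0.6, -2.1]
finger_gap: 29.6
grasp_force: 60.1
```

Call:
{"api": "move_arm", "payload": {"increments": [{"x":0.03,"y":0,"z":0.1,"spin":0},{"x":0,"y":0,"z":0.05,"spin":0},{"x":0,"y":0,"z":0,"spin":0}]}}

```text
time: 37.17
ee_pos: [517.1, 106.9, 1.1]
orientation: [[-0.994, 0.111, 0.002], [0.111, 0.994, -0.0], [-0.002, 0.0, -1.0]]
ft_force: [-3.3, -0.9, 9.7]
finger_gap: 29.9
grasp_force: 61.3
```

Call:
{"api": "move_arm", "payload": {"increments": [{"x":0,"y":0,"z":0,"spin":0},{"x":0,"y":0,"z":0,"spin":0},{"x":0,"y":0,"z":0,"spin":0},{"x":0,"y":0,"z":-0.5,"spin":0},{"x":0,"y":0,"z":-4,"spin":0},{"x":0,"y":0,"z":-5,"spin":0},{"x":4,"y":0,"z":-4,"spin":0},{"x":3,"y":0,"z":-3,"spin":0},{"x":0,"y":0,"z":0,"spin":0},{"x":0,"y":0,"z":0,"spin":0}], "grip": -1}}

```text
time: 38.42
ee_pos: [447.1, 114.6, 164.1]
orientation: [[-0.994, 0.11, 0.001], [0.11, 0.994, -0.0], [-0.001, 0.0, -1.0]]
ft_force: [-0.5, 0.3, -0.4]
finger_gap: 85.1
grasp_force: 0.0
```

Run:
```python
from h import *
s=pack(42); np.savez("pics/w15.npz",**s)
```

```text
t 38.5 pos [446.7 114.4 163.1] yaw 173.6 -> x -6.84 y 0.02 z 9.61 cm spin 0.001
top 1861 x ends -49.3 48.2 y [-14.9  16.5] z 42.3
   x -40 [-14.6  15.5] 42.2
   x -20 [-14.9  15.7] 42.3
   x 0 [-15.1  16.1] 42.4
   x 20 [-14.1  16.3] 42.2
   x 40 [-14.4  16.7] 42.4
anvil 48 x ends -51.7 -50.6 y [-19.5  15.7] z 30.4
base x [-109.   102.9] y [-50.1  52.7]
```

Both strips sit flush within about 1 mm. Going for strip 3.

Call:
{"api": "move_arm", "payload": {"increments": [{"x":3.8,"y":0,"z":-1,"spin":0},{"x":3.8,"y":0,"z":-1,"spin":0},{"x":-0.93,"y":-5.31,"z":0,"spin":0},{"x":-0.93,"y":-5.31,"z":0,"spin":0},{"x":-0.93,"y":-5.31,"z":0,"spin":0},{"x":-0.93,"y":-5.31,"z":0,"spin":0},{"x":-0.93,"y":-5.31,"z":0,"spin":0},{"x":-0.93,"y":-5.31,"z":0,"spin":0},{"x":-0.93,"y":-5.31,"z":0,"spin":0},{"x":-0.93,"y":-5.31,"z":0,"spin":0},{"x":-0.93,"y":-5.31,"z":0,"spin":0},{"x":0,"y":0,"z":0,"spin":0}]}}

```text
time: 40.02
ee_pos: [401.6, -365.1, 182.4]
orientation: [[-0.993, 0.115, -0.001], [0.115, 0.993, 0.0], [0.001, 0.0, -1.0]]
ft_force: [-0.2, 0.3, 0.1]
finger_gap: 85.1
grasp_force: 0.0
```

Call:
{"api": "move_arm", "payload": {"increments": [{"x":-3.5,"y":-3,"z":1,"spin":-0.055},{"x":-3.5,"y":-3,"z":2,"spin":-0.055},{"x":-3.1,"y":-3,"z":3,"spin":0},{"x":0,"y":0,"z":4,"spin":0},{"x":0,"y":0,"z":4,"spin":0},{"x":0,"y":0,"z":0,"spin":0},{"x":0,"y":0,"z":0,"spin":0}]}}

```text
time: 40.9
ee_pos: [497.7, -456.7, 44.9]
orientation: [[-1.0, 0.0, 0.0], [0.0, 1.0, -0.0], [-0.0, -0.0, -1.0]]
ft_force: [0.6, -0.8, -0.2]
finger_gap: 85.3
grasp_force: 0.0
```

Run:
```python
from h import *
snapshot("wrist"); s=snapshot("wrist"); np.savez("pics/w16.npz",**s)
x,y,a=strip(s,(492.2,-455)); b=np.radians(a); to((x+2.5*np.cos(b),y+2.5*np.sin(b),-34.5),180+a)
```

```text
centre 492.7 -455.3 yaw -0.1 sides 100.0 32.5 px [259. 187.]
t 41.0 pos [ 498.6 -458.    46.6] yaw 180.0 -> x 0.35 y 0.27 z 8.11 cm spin 0.002
```

Call:
{"api": "move_arm", "payload": {"increments": [{"x":0.32,"y":0.22,"z":3,"spin":0},{"x":0,"y":0,"z":3,"spin":0},{"x":0,"y":0,"z":1.5,"spin":0},{"x":0,"y":0,"z":0.55,"spin":0},{"x":0,"y":0,"z":0,"spin":0}]}}

```text
time: 41.62
ee_pos: [494.7, -455.2, -35.4]
orientation: [[-1.0, 0.001, 0.001], [0.001, 1.0, -0.001], [-0.001, -0.001, -1.0]]
ft_force: [-0.1, -0.8, -0.2]
finger_gap: 85.2
grasp_force: 0.0
```

Call:
{"api": "move_arm", "payload": {"increments": [{"x":0,"y":0,"z":0,"spin":0},{"x":0,"y":0,"z":0,"spin":0},{"x":0,"y":0,"z":0,"spin":0},{"x":0,"y":0,"z":0,"spin":0},{"x":0,"y":0,"z":0,"spin":0},{"x":0,"y":0,"z":0,"spin":0}], "grip": 1}}

```text
time: 42.38
ee_pos: [494.7, -455.3, -35.3]
orientation: [[-1.0, 0.001, 0.001], [0.001, 1.0, -0.001], [-0.001, -0.001, -1.0]]
ft_force: [-0.7, 0.5, 6.0]
finger_gap: 29.7
grasp_force: 62.7
```

Call:
{"api": "move_arm", "payload": {"increments": [{"x":0,"y":0,"z":-1,"spin":0},{"x":0,"y":0,"z":-3,"spin":0},{"x":0,"y":0,"z":-4,"spin":0},{"x":0,"y":0,"z":-4,"spin":0},{"x":0,"y":0,"z":-2,"spin":0.055},{"x":3.5,"y":3,"z":0,"spin":0.055},{"x":3.5,"y":3,"z":0,"spin":0},{"x":3.5,"y":2.5,"z":0,"spin":0},{"x":0,"y":0,"z":0,"spin":0},{"x":0,"y":0,"z":0,"spin":0}]}}

```text
time: 43.62
ee_pos: [397.4, -360.5, 103.8]
orientation: [[-0.994, 0.111, 0.0], [0.111, 0.994, -0.001], [-0.0, -0.0, -1.0]]
ft_force: [1.1, -0.7, -2.2]
finger_gap: 29.8
grasp_force: 59.9
```

```bash
python3 -c "
from h import *
to((385,60,105),173.6)"
```

```text
t 43.6 pos [ 397.4 -360.5  103.8] yaw 173.6 -> x 5.92 y 41.65 z -0.12 cm spin 0.001
```

Call:
{"api": "move_arm", "payload": {"increments": [{"x":0.6,"y":2.4,"z":0,"spin":0},{"x":0.9,"y":4.9,"z":0,"spin":0},{"x":0.9,"y":4.9,"z":0,"spin":0},{"x":0.6,"y":4.9,"z":0,"spin":0},{"x":0.58,"y":4.9,"z":0,"spin":0},{"x":0.58,"y":4.9,"z":0,"spin":0},{"x":0.58,"y":4.9,"z":0,"spin":0},{"x":0.58,"y":4.9,"z":0,"spin":0},{"x":0.6,"y":4.95,"z":0,"spin":0},{"x":-2.97,"y":2.7,"z":0,"spin":0},{"x":-2.97,"y":2.7,"z":0,"spin":0},{"x":0,"y":0,"z":0,"spin":0}]}}

```text
time: 45.12
ee_pos: [454.3, 109.0, 104.7]
orientation: [[-0.994, 0.108, 0.004], [0.108, 0.994, 0.001], [-0.004, 0.001, -1.0]]
ft_force: [-1.3, 0.7, -1.2]
finger_gap: 29.9
grasp_force: 60.1
```

```bash
python3 -c "
from h import *
snapshot('wrist')
to((516.2,106.8,72),173.6);print(readout.get_state()['finger_gap'])"
```

```text
t 45.2 pos [452.  108.1 104.2] yaw 173.7 -> x -6.40 y 0.59 z 3.22 cm spin 0.002
29.865797567199532
```

Call:
{"api": "move_arm", "payload": {"increments": [{"x":-2,"y":0.2,"z":0,"spin":0},{"x":-2.5,"y":0.27,"z":1,"spin":0},{"x":-1.9,"y":0.2,"z":1.2,"spin":0},{"x":0,"y":0,"z":1,"spin":0},{"x":0,"y":0,"z":0,"spin":0},{"x":0,"y":0,"z":0,"spin":0}]}}

```text
time: 45.92
ee_pos: [512.8, 106.7, 71.8]
orientation: [[-0.994, 0.111, -0.001], [0.111, 0.994, -0.0], [0.001, -0.0, -1.0]]
ft_force: [-0.0, 0.0, -1.9]
finger_gap: 29.6
grasp_force: 60.1
```

```bash
sed -i 's/abs(L\[:,2\]-33)<6/abs(L[:,2]-39)<5/' h.py; python3 -c "
from h import *
held(112)"
```

```text
t 46.0 pos [513.6 106.8  72.2] yaw 173.7 -> x -0.26 y 0.03 z 0.52 cm spin 0.001
held 8416 near end -53.1 y at -40 [-14.9  15.7] at -22 [-14.8  15.7] z 113.7
anvil 645 near end -50.6 y at -40 [-14.6  16.5] at -22  z 42.2
base 10858 near end -108.9 y at -40 [-48.4  51.2] at -22 [-49.1  51.7] z 12.3
```

Call:
{"api": "move_arm", "payload": {"increments": [{"x":-0.17,"y":0.04,"z":1.5,"spin":0},{"x":0,"y":0,"z":1.5,"spin":0},{"x":0,"y":0,"z":1.2,"spin":0},{"x":0,"y":0,"z":1.0,"spin":0},{"x":0,"y":0,"z":0.7,"spin":0},{"x":0,"y":0,"z":0.4,"spin":0},{"x":0,"y":0,"z":0.15,"spin":0},{"x":0,"y":0,"z":0.1,"spin":0},{"x":0,"y":0,"z":0,"spin":0}]}}

```text
time: 47.15
ee_pos: [516.0, 107.1, 6.7]
orientation: [[-0.994, 0.111, 0.001], [0.111, 0.994, 0.0], [-0.001, 0.0, -1.0]]
ft_force: [-0.8, 0.1, -0.4]
finger_gap: 29.5
grasp_force: 60.8
```

Call:
{"api": "move_arm", "payload": {"increments": [{"x":0,"y":0,"z":0.06,"spin":0},{"x":0,"y":0,"z":0,"spin":0}]}}

```text
time: 47.4
ee_pos: [516.0, 107.1, 6.7]
orientation: [[-0.994, 0.111, 0.001], [0.111, 0.994, -0.0], [-0.001, 0.0, -1.0]]
ft_force: [-2.4, -0.8, 5.3]
finger_gap: 30.2
grasp_force: 61.8
```

Call:
{"api": "move_arm", "payload": {"increments": [{"x":0,"y":0,"z":0,"spin":0},{"x":0,"y":0,"z":0,"spin":0},{"x":0,"y":0,"z":0,"spin":0},{"x":0,"y":0,"z":-0.5,"spin":0},{"x":0,"y":0,"z":-4,"spin":0},{"x":0,"y":0,"z":-5,"spin":0},{"x":4,"y":0,"z":-4,"spin":0},{"x":3,"y":0,"z":-3,"spin":0},{"x":0,"y":0,"z":0,"spin":0},{"x":0,"y":0,"z":0,"spin":0}], "grip": -1}}

```text
time: 48.65
ee_pos: [446.4, 114.8, 170.5]
orientation: [[-0.994, 0.111, 0.001], [0.111, 0.994, -0.0], [-0.001, 0.0, -1.0]]
ft_force: [-0.0, -0.7, 0.6]
finger_gap: 85.4
grasp_force: 0.0
```

Run:
```python
from h import *
s=pack(48); np.savez("pics/w17.npz",**s)
P=cloud(s); print("plate guess px",w2px(s,[(457,326,12)]).round())
Q=P[(abs(P[...,2]-12)<2)&(P[...,1]>250)&(P[...,1]<400)&(P[...,0]<520)]; print(len(Q),cv2.minAreaRect(Q[:,:2].astype(np.float32)))
t=snapshot("top"); np.savez("pics/t4.npz",**t)
hs=cv2.cvtColor(t["image"],cv2.COLOR_RGB2HSV)[200:245,110:200]; print((hs[...,2]<110).sum())
```

```text
t 48.8 pos [446.  114.6 169.6] yaw 173.6 -> x -6.91 y 0.01 z 10.26 cm spin 0.001
top 1860 x ends -50.4 48.1 y [-14.9  16.5] z 48.2
   x -40 [-14.5  15.6] 48.2
   x -20 [-14.7  15.8] 48.3
   x 0 [-15.1  16.2] 48.1
   x 20 [-14.1  16.5] 48.3
   x 40 [-14.4  16.1] 48.4
anvil 41 x ends -52.0 -51.0 y [-19.1  16.2] z 30.1
base x [-108.8  103.2] y [-50.2  52.8]
plate guess px [[418. 157.]]
1241 ((453.18768310546875, 328.42254638671875), (33.36088943481445, 69.02485656738281), 84.56212615966797)
331
```

The pack of three is flush. Now the plate.

Call:
{"api": "move_arm", "payload": {"increments": [{"x":0.25,"y":4.24,"z":0,"spin":0},{"x":0.25,"y":4.24,"z":0,"spin":0},{"x":0.25,"y":4.24,"z":2,"spin":0},{"x":0.25,"y":4.24,"z":3,"spin":0},{"x":0.25,"y":4.24,"z":3,"spin":0},{"x":0,"y":0,"z":3,"spin":-0.04},{"x":0,"y":0,"z":0,"spin":0},{"x":0,"y":0,"z":0,"spin":0}]}}

```text
time: 49.8
ee_pos: [457.4, 326.6, 60.7]
orientation: [[-0.997, 0.072, -0.0], [0.072, 0.997, -0.0], [0.0, -0.0, -1.0]]
ft_force: [0.1, 0.2, 0.5]
finger_gap: 85.2
grasp_force: 0.0
```

Run:
```python
from h import *
snapshot("wrist"); s=snapshot("wrist"); np.savez("pics/w18.npz",**s)
P=cloud(s); m=(abs(P[...,2]-12)<2.5)&(P[...,1]>270)&(P[...,1]<380)&(P[...,0]<520)&(P[...,0]>400)
Q=P[m]; print(len(Q),cv2.minAreaRect(Q[:,:2].astype(np.float32)))
v,u=np.nonzero(m); b=(u.min()-8,v.min()-8,u.max()+8,v.max()+8); print(b)
hsv=cv2.cvtColor(s["image"],cv2.COLOR_RGB2HSV); c=((b[0]+b[2])//2,(b[1]+b[3])//2); print(hsv[c[1],range(b[0],b[2],6)].tolist())
x,y,a=rect(s,b,12,lambda h:h[...,1]<30)
to((455.7,y,-30),180+a); to((x+2.5,y,-30),180+a)
```

```text
2570 ((453.1468505859375, 328.537109375), (32.06212615966797, 69.50605773925781), 85.66939544677734)
(np.int64(231), np.int64(142), np.int64(283), np.int64(231))
[[18, 48, 90], [17, 45, 91], [10, 22, 70], [8, 19, 53], [25, 33, 46], [10, 15, 50], [0, 20, 50], [170, 16, 48], [15, 45, 90]]
centre 453.7 328.7 yaw -4.4 sides 71.5 31.4 px [258. 187.]
t 49.9 pos [458.4 327.   62. ] yaw 175.9 -> x 0.28 y 0.15 z 9.20 cm spin 0.005
t 49.9 pos [458.4 327.   62. ] yaw 175.9 -> x 0.23 y 0.15 z 9.20 cm spin 0.005
```

Call:
{"api": "move_arm", "payload": {"increments": [{"x":0.22,"y":0.17,"z":3,"spin":0.005},{"x":0,"y":0,"z":3,"spin":0},{"x":0,"y":0,"z":2,"spin":0},{"x":0,"y":0,"z":1.2,"spin":0},{"x":0,"y":0,"z":0,"spin":0}]}}

```text
time: 50.52
ee_pos: [455.1, 328.5, -31.3]
orientation: [[-0.997, 0.076, -0.0], [0.076, 0.997, -0.0], [0.0, -0.0, -1.0]]
ft_force: [-0.6, 0.6, -0.3]
finger_gap: 85.3
grasp_force: 0.0
```

Call:
{"api": "move_arm", "payload": {"increments": [{"x":0,"y":0,"z":0,"spin":0},{"x":0,"y":0,"z":0,"spin":0},{"x":0,"y":0,"z":0,"spin":0},{"x":0,"y":0,"z":0,"spin":0},{"x":0,"y":0,"z":0,"spin":0},{"x":0,"y":0,"z":0,"spin":0}], "grip": 1}}

```text
time: 51.28
ee_pos: [455.8, 329.1, -30.4]
orientation: [[-0.997, 0.076, 0.002], [0.076, 0.997, 0.001], [-0.001, 0.001, -1.0]]
ft_force: [-2.0, -0.2, 5.4]
finger_gap: 30.1
grasp_force: 60.1
```

Call:
{"api": "move_arm", "payload": {"increments": [{"x":0,"y":0,"z":-1,"spin":0},{"x":0,"y":0,"z":-3,"spin":0},{"x":0,"y":0,"z":-4,"spin":0},{"x":0,"y":0,"z":-3,"spin":0.035},{"x":0,"y":0,"z":0,"spin":0},{"x":0,"y":0,"z":0,"spin":0}]}}

```text
time: 52.02
ee_pos: [453.8, 328.1, 77.2]
orientation: [[-0.994, 0.11, -0.002], [0.11, 0.994, -0.001], [0.002, -0.001, -1.0]]
ft_force: [-0.4, 0.1, -2.9]
finger_gap: 29.9
grasp_force: 59.9
```

```bash
python3 -c "
from h import *
to((516.2,106.8,80),173.6)"
```

```text
t 52.0 pos [453.8 328.1  77.2] yaw 173.7 -> x -8.67 y -21.29 z -0.28 cm spin 0.001
```

Call:
{"api": "move_arm", "payload": {"increments": [{"x":-0.7,"y":-1.7,"z":0,"spin":0},{"x":-1.3,"y":-3.2,"z":0,"spin":0},{"x":-1.4,"y":-3.4,"z":0,"spin":0},{"x":-1.4,"y":-3.4,"z":0,"spin":0},{"x":-1.4,"y":-3.4,"z":0,"spin":0},{"x":-1.3,"y":-3.2,"z":0,"spin":0},{"x":-0.8,"y":-2,"z":0,"spin":0},{"x":-0.37,"y":-1,"z":0,"spin":0},{"x":0,"y":0,"z":0,"spin":0},{"x":0,"y":0,"z":0,"spin":0}]}}

```text
time: 53.28
ee_pos: [517.0, 107.9, 78.2]
orientation: [[-0.994, 0.11, -0.001], [0.11, 0.994, 0.0], [0.001, 0.0, -1.0]]
ft_force: [0.4, 0.2, -3.0]
finger_gap: 29.7
grasp_force: 59.9
```

```bash
sed -i 's/abs(L\[:,2\]-39)<5/abs(L[:,2]-48)<3/; s/\[:,0\]+40/[:,0]+28/' h.py; python3 -c "
from h import *
held(119)"
```

```text
t 53.4 pos [517.2 108.2  78.5] yaw 173.7 -> x 0.09 y -0.15 z 1.15 cm spin 0.002
held 6051 near end -34.4 y at -40 [-13.   17.3] at -22 [-13.1  17.4] z 121.1
anvil 1776 near end -69.4 y at -40 [-14.4  16.1] at -22 [-14.5  16.1] z 48.3
base 11033 near end -108.2 y at -40 [-49.1  51.5] at -22 [-48.7  51.8] z 12.3
```

Call:
{"api": "move_arm", "payload": {"increments": [{"x":0.17,"y":-0.13,"z":1.5,"spin":0},{"x":0,"y":0,"z":1.5,"spin":0},{"x":0,"y":0,"z":1.2,"spin":0},{"x":0,"y":0,"z":1.0,"spin":0},{"x":0,"y":0,"z":0.6,"spin":0},{"x":0,"y":0,"z":0.2,"spin":0},{"x":0,"y":0,"z":0,"spin":0}]}}

```text
time: 54.25
ee_pos: [516.1, 106.3, 18.8]
orientation: [[-0.994, 0.111, 0.0], [0.111, 0.994, 0.0], [-0.0, 0.0, -1.0]]
ft_force: [-0.0, -0.2, -2.3]
finger_gap: 30.0
grasp_force: 59.9
```

Call:
{"api": "move_arm", "payload": {"increments": [{"x":0,"y":0,"z":0.1,"spin":0},{"x":0,"y":0,"z":0,"spin":0}]}}

```text
time: 54.5
ee_pos: [516.1, 106.4, 17.9]
orientation: [[-0.994, 0.111, 0.001], [0.111, 0.994, 0.0], [-0.001, 0.0, -1.0]]
ft_force: [-0.2, -0.1, -2.5]
finger_gap: 30.0
grasp_force: 60.0
```

Call:
{"api": "move_arm", "payload": {"increments": [{"x":0,"y":0,"z":0.1,"spin":0},{"x":0,"y":0,"z":0.04,"spin":0},{"x":0,"y":0,"z":0,"spin":0}]}}

```text
time: 54.88
ee_pos: [516.2, 106.4, 17.6]
orientation: [[-0.994, 0.111, 0.001], [0.111, 0.994, -0.0], [-0.001, 0.0, -1.0]]
ft_force: [-3.1, -1.0, 6.1]
finger_gap: 29.8
grasp_force: 61.0
```

Call:
{"api": "move_arm", "payload": {"increments": [{"x":0,"y":0,"z":0,"spin":0},{"x":0,"y":0,"z":0,"spin":0},{"x":0,"y":0,"z":0,"spin":0},{"x":0,"y":0,"z":-0.5,"spin":0},{"x":0,"y":0,"z":-4,"spin":0},{"x":0,"y":0,"z":-5,"spin":0},{"x":4,"y":0,"z":-4,"spin":0},{"x":3,"y":0,"z":-3,"spin":0},{"x":0,"y":0,"z":0,"spin":0},{"x":0,"y":0,"z":0,"spin":0}], "grip": -1}}

```text
time: 56.12
ee_pos: [446.5, 114.1, 181.1]
orientation: [[-0.994, 0.111, 0.001], [0.111, 0.994, -0.0], [-0.001, 0.0, -1.0]]
ft_force: [-0.4, 0.4, -0.4]
finger_gap: 85.6
grasp_force: 0.0
```

Run:
```python
from h import *
s=pack(60); np.savez("pics/w19.npz",**s); s=pack(48)
# other light strips lying on the bench?
t=dict(np.load("pics/t4.npz")); P=cloud(t); h=cv2.cvtColor(t["image"],cv2.COLOR_RGB2HSV)
st=readout.get_state(); print(st["time"])
# bridge knob: highest dark points near (634,252)
P=cloud(s).reshape(-1,3); Q=P[(abs(P[:,0]-634)<40)&(abs(P[:,1]-252)<40)&(P[:,2]>110)]; print(len(Q),Q.mean(0).round(1) if len(Q) else "")
```

```text
t 56.2 pos [446.2 113.9 180.1] yaw 173.6 -> x -6.89 y 0.08 z 11.31 cm spin 0.001
top 1309 x ends -35.1 33.5 y [-15.8  15.6] z 60.3
   x -20 [-15.4  15.2] 60.2
   x 0 [-15.7  15.4] 60.5
   x 20 [-14.7  15.8] 60.3
anvil 54 x ends -51.8 -50.6 y [-19.1  16. ] z 29.4
base x [-109.6  103. ] y [-50.1  52.7]
t 56.3 pos [446.  113.9 179.9] yaw 173.6 -> x -6.90 y 0.08 z 11.29 cm spin 0.001
top 469 x ends -50.4 48.9 y [-14.6  16.6] z 48.3
   x -40 [-14.5  16.4] 48.4
   x 40 [-13.2  16.4] 48.6
anvil 34 x ends -51.4 -51.1 y [-19.3  15.3] z 29.8
base x [-109.1  103. ] y [-50.2  52.8]
56.325
369 [661.4 241.9 146.2]
```

The plate is centred. Next I fetch the bridge: back over the knob, with the earlier heading.

Call:
{"api": "move_arm", "payload": {"increments": [{"x":0,"y":2,"z":-2,"spin":0},{"x":-4.3,"y":3.5,"z":0,"spin":0},{"x":-4.3,"y":3.5,"z":0,"spin":0},{"x":-4.3,"y":3.5,"z":0,"spin":0},{"x":-4.28,"y":3.35,"z":0,"spin":0},{"x":0,"y":0,"z":0,"spin":0}]}}

```text
time: 57.08
ee_pos: [637.1, 254.1, 197.7]
orientation: [[-0.994, 0.11, -0.002], [0.11, 0.994, -0.001], [0.002, -0.001, -1.0]]
ft_force: [-1.5, -0.4, -0.3]
finger_gap: 85.3
grasp_force: 0.0
```

Call:
{"api": "move_arm", "payload": {"increments": [{"x":0,"y":0,"z":0,"spin":0.171},{"x":0,"y":0,"z":0,"spin":0.171},{"x":0,"y":0,"z":0,"spin":0.171},{"x":0,"y":0,"z":0,"spin":0.171},{"x":0,"y":0,"z":0,"spin":0.171},{"x":0,"y":0,"z":0,"spin":0.171},{"x":0,"y":0,"z":0,"spin":0.171},{"x":0,"y":0,"z":0,"spin":0.171},{"x":0,"y":0,"z":0,"spin":0.171},{"x":0,"y":0,"z":0,"spin":0.171},{"x":0,"y":0,"z":0,"spin":0},{"x":0,"y":0,"z":0,"spin":0}]}}

```text
time: 58.58
ee_pos: [634.0, 252.2, 200.8]
orientation: [[0.245, 0.969, -0.001], [0.969, -0.245, -0.0], [-0.001, -0.001, -1.0]]
ft_force: [-0.4, -0.1, -0.7]
finger_gap: 85.6
grasp_force: 0.0
```

Run:
```python
from h import *
snapshot("wrist"); s=snapshot("wrist"); np.savez("pics/w20.npz",**s); to((634.4,252.4,91),75.6)
W=cloud(s); P=W.reshape(-1,3); Q=P[(abs(P[:,0]-634)<35)&(abs(P[:,1]-252)<35)&(abs(P[:,2]-151)<3)]; 
if len(Q): print(len(Q),np.median(Q,0).round(1),Q.min(0).round(1),Q.max(0).round(1))
Q=P[(abs(P[:,0]-634)<80)&(abs(P[:,1]-252)<140)&(P[:,2]>153)&(P[:,2]<168)]; print(len(Q),cv2.minAreaRect(Q[:,:2].astype(np.float32)) if len(Q) else "")
print(w2px(s,[(634,252,151)]))
```

```text
t 58.7 pos [634.3 252.4 201. ] yaw 75.8 -> x 0.00 y 0.01 z 11.00 cm spin 0.003
242 [663.7 244.2 150.3] [656.2 233.2 148. ] [668.9 253.8 152.4]
1224 ((630.4119873046875, 173.3725128173828), (88.90678405761719, 15.63101577758789), 42.411251068115234)
[[256.4344606  195.65563923]]
```

The knob's top is now at about (667,243.5,150), so the bridge was nudged on to about 1.93 rad. The bolt is still up 18 mm. I'll go there.

Call:
{"api": "move_arm", "payload": {"increments": [{"x":0,"y":0,"z":0,"spin":0.109},{"x":0,"y":0,"z":0,"spin":0.109},{"x":0.43,"y":3.4,"z":1,"spin":0},{"x":0,"y":0,"z":3,"spin":0},{"x":0,"y":0,"z":0,"spin":0},{"x":0,"y":0,"z":0,"spin":0}]}}

```text
time: 59.42
ee_pos: [666.7, 241.3, 161.9]
orientation: [[0.451, 0.893, 0.0], [0.893, -0.451, 0.0], [0.0, 0.0, -1.0]]
ft_force: [-0.5, -0.3, -0.2]
finger_gap: 85.6
grasp_force: 0.0
```

Run:
```python
from h import *
snapshot("wrist"); s=snapshot("wrist"); 
P=cloud(s).reshape(-1,3); Q=P[(abs(P[:,0]-666)<22)&(abs(P[:,1]-243)<22)&(abs(P[:,2]-150.3)<2)]; print(len(Q),Q.min(0).round(1),Q.max(0).round(1))
(c,r)=cv2.minEnclosingCircle(Q[:,:2].astype(np.float32)); print(c,r)
to((c[0]-.451*2.,c[1]-.893*2.,91),63.2)
```

```text
518 [656.9 233.4 148.3] [677.1 254.2 152.1]
(666.95361328125, 243.66348266601562) 10.591547012329102
t 59.5 pos [667.5 241.5 163. ] yaw 63.2 -> x -0.03 y -0.14 z 7.20 cm spin 0.000
```

Call:
{"api": "move_arm", "payload": {"increments": [{"x":0,"y":-0.1,"z":2.5,"spin":0},{"x":0,"y":0,"z":2.5,"spin":0},{"x":0,"y":0,"z":1.5,"spin":0},{"x":0,"y":0,"z":0.6,"spin":0},{"x":0,"y":0,"z":0,"spin":0}]}}

```text
time: 60.15
ee_pos: [666.1, 241.7, 90.6]
orientation: [[0.451, 0.893, 0.0], [0.893, -0.451, 0.0], [0.0, 0.0, -1.0]]
ft_force: [-0.6, -0.6, 0.1]
finger_gap: 85.5
grasp_force: 0.0
```

Call:
{"api": "move_arm", "payload": {"increments": [{"x":0,"y":0,"z":0,"spin":0},{"x":0,"y":0,"z":0,"spin":0},{"x":0,"y":0,"z":0,"spin":0},{"x":0,"y":0,"z":0,"spin":0},{"x":0,"y":0,"z":0,"spin":0},{"x":0,"y":0,"z":0,"spin":0}], "grip": 1}}

```text
time: 60.9
ee_pos: [666.1, 241.6, 90.6]
orientation: [[0.451, 0.892, 0.001], [0.892, -0.451, 0.0], [0.0, 0.0, -1.0]]
ft_force: [-0.3, -0.2, 2.1]
finger_gap: 20.1
grasp_force: 58.5
```

Call:
{"api": "move_arm", "payload": {"increments": [{"x":-0.02,"y":-0.8,"z":0,"spin":-0.05},{"x":-0.115,"y":-1.915,"z":0,"spin":-0.12},{"x":-0.115,"y":-1.915,"z":0,"spin":-0.12},{"x":-0.115,"y":-1.915,"z":0,"spin":-0.12},{"x":-0.115,"y":-1.915,"z":0,"spin":-0.12},{"x":-0.115,"y":-1.915,"z":0,"spin":-0.12},{"x":-0.115,"y":-1.915,"z":0,"spin":-0.12},{"x":-0.115,"y":-1.915,"z":0,"spin":-0.12}]}}

```text
time: 61.9
ee_pos: [528.0, 245.9, 90.5]
orientation: [[-0.414, 0.91, 0.001], [0.91, 0.414, 0.003], [0.002, 0.002, -1.0]]
ft_force: [0.2, 1.8, 0.5]
finger_gap: 19.9
grasp_force: 59.2
```

Call:
{"api": "move_arm", "payload": {"increments": [{"x":-0.115,"y":-1.915,"z":0,"spin":-0.12},{"x":-0.115,"y":-1.915,"z":0,"spin":-0.12},{"x":-0.115,"y":-1.915,"z":0,"spin":-0.12},{"x":-0.115,"y":-1.915,"z":0,"spin":-0.12},{"x":-0.115,"y":-1.915,"z":0,"spin":-0.12},{"x":-0.115,"y":-1.915,"z":0,"spin":-0.12},{"x":0,"y":0,"z":0,"spin":0},{"x":0,"y":0,"z":0,"spin":0}]}}

```text
time: 62.9
ee_pos: [447.5, 166.2, 90.2]
orientation: [[-0.909, 0.417, -0.002], [0.417, 0.909, 0.002], [0.002, 0.001, -1.0]]
ft_force: [-2.9, 3.0, 1.2]
finger_gap: 20.1
grasp_force: 59.4
```

```bash
python3 -c "
from h import *
to((435.4,115.9,91),173.6)"
```

```text
t 62.9 pos [447.5 166.2  90.2] yaw 155.4 -> x 0.65 y -5.14 z -0.08 cm spin -0.318
```

Call:
{"api": "move_arm", "payload": {"increments": [{"x":-0.115,"y":-1.915,"z":0,"spin":-0.12},{"x":-0.115,"y":-1.915,"z":0,"spin":-0.12},{"x":-0.05,"y":-1.1,"z":0,"spin":-0.07},{"x":0,"y":-0.15,"z":0,"spin":-0.008},{"x":0,"y":0,"z":0,"spin":0},{"x":0,"y":0,"z":0,"spin":0}]}}

```text
time: 63.65
ee_pos: [434.1, 116.9, 89.8]
orientation: [[-0.994, 0.111, -0.002], [0.111, 0.994, 0.0], [0.002, -0.0, -1.0]]
ft_force: [-4.4, 2.6, 1.7]
finger_gap: 19.8
grasp_force: 59.5
```

```bash
python3 -c "
from h import *
to((435.4,115.9,91),173.6);print(readout.get_state()['ft_force'])"
```

```text
t 63.6 pos [434.1 116.9  89.8] yaw 173.6 -> x -0.14 y -0.08 z -0.12 cm spin 0.001
[-4.35013511  2.57390523  1.70619383]
```

Call:
{"api": "move_arm", "payload": {"increments": [{"x":-0.05,"y":-0.1,"z":0,"spin":0},{"x":0,"y":0,"z":0,"spin":0}]}}

```text
time: 63.9
ee_pos: [434.1, 116.1, 89.8]
orientation: [[-0.994, 0.11, -0.002], [0.11, 0.994, 0.001], [0.003, 0.001, -1.0]]
ft_force: [-5.5, 3.3, 1.3]
finger_gap: 20.0
grasp_force: 59.6
```

Call:
{"api": "move_arm", "payload": {"increments": [{"x":-0.05,"y":-0.1,"z":0,"spin":0},{"x":0,"y":0,"z":0,"spin":0}]}}

```text
time: 64.15
ee_pos: [434.0, 116.0, 89.8]
orientation: [[-0.994, 0.11, -0.003], [0.11, 0.994, 0.003], [0.003, 0.003, -1.0]]
ft_force: [-5.8, 5.5, 2.6]
finger_gap: 20.0
grasp_force: 59.6
```

The bridge is against its stop. Now I push the bolt home.

Call:
{"api": "move_arm", "payload": {"increments": [{"x":0.1,"y":0.05,"z":0.3,"spin":0},{"x":0,"y":0,"z":0.3,"spin":0},{"x":0,"y":0,"z":0.3,"spin":0},{"x":0,"y":0,"z":0.3,"spin":0},{"x":0,"y":0,"z":0.3,"spin":0},{"x":0,"y":0,"z":0.2,"spin":0},{"x":0,"y":0,"z":0,"spin":0}]}}

```text
time: 65.03
ee_pos: [434.0, 116.0, 72.8]
orientation: [[-0.994, 0.11, -0.001], [0.11, 0.994, 0.002], [0.002, 0.002, -1.0]]
ft_force: [-3.8, 4.7, 0.0]
finger_gap: 20.0
grasp_force: 59.6
```

Call:
{"api": "move_arm", "payload": {"increments": [{"x":0,"y":0,"z":0.15,"spin":0},{"x":0,"y":0,"z":0,"spin":0}]}}

```text
time: 65.28
ee_pos: [434.1, 116.0, 72.6]
orientation: [[-0.994, 0.11, -0.001], [0.11, 0.994, 0.002], [0.001, 0.002, -1.0]]
ft_force: [-7.3, 2.7, 9.2]
finger_gap: 20.0
grasp_force: 60.6
```

Call:
{"api": "move_arm", "payload": {"increments": [{"x":0,"y":0,"z":0.08,"spin":0},{"x":0,"y":0,"z":0,"spin":0}]}}

```text
time: 65.53
ee_pos: [434.2, 116.0, 72.5]
orientation: [[-0.994, 0.11, -0.001], [0.11, 0.994, 0.002], [0.001, 0.002, -1.0]]
ft_force: [-8.9, 4.0, 14.6]
finger_gap: 19.6
grasp_force: 60.8
```

Call:
{"api": "move_arm", "payload": {"increments": [{"x":0,"y":0,"z":0,"spin":0},{"x":0,"y":0,"z":0,"spin":0},{"x":0,"y":0,"z":0,"spin":0},{"x":0,"y":0,"z":0,"spin":0},{"x":0,"y":0,"z":-2,"spin":0},{"x":0,"y":0,"z":-5,"spin":0},{"x":0,"y":0,"z":-5,"spin":0},{"x":0,"y":0,"z":0,"spin":0},{"x":0,"y":0,"z":0,"spin":0}], "grip": -1}}

```text
time: 66.65
ee_pos: [434.5, 114.8, 190.6]
orientation: [[-0.994, 0.111, -0.0], [0.111, 0.994, -0.0], [0.0, -0.0, -1.0]]
ft_force: [-0.6, -0.5, -0.2]
finger_gap: 85.4
grasp_force: 0.0
```

Run:
```python
from h import *
snapshot("wrist"); s=snapshot("wrist"); np.savez("pics/w21.npz",**s)
P=cloud(s).reshape(-1,3); Q=P[(abs(P[:,0]-434)<20)&(abs(P[:,1]-116)<20)&(P[:,2]>108)&(P[:,2]<170)]
Qt=Q[Q[:,2]>np.percentile(Q[:,2],90)-2]; print("knob top",np.percentile(Q[:,2],[50,90]).round(1),cv2.minEnclosingCircle(Qt[:,:2].astype(np.float32)))
Q=P[(abs(P[:,0]-514)<55)&(abs(P[:,1]-107)<55)&(P[:,2]>150)&(P[:,2]<168)]; print(len(Q),Q[:,2].max(),cv2.minAreaRect(Q[:,:2].astype(np.float32)))
to((515.2,106.9,160),173.6)
```

```text
knob top [131.8 132.8] ((433.1806335449219, 116.6778564453125), 10.590263366699219)
1265 164.93363514439469 ((511.4666748046875, 109.12653350830078), (16.109834671020508, 88.05052947998047), 63.90427780151367)
t 66.8 pos [433.4 114.7 189.3] yaw 173.6 -> x -8.22 y 0.13 z 2.93 cm spin 0.001
```

The knob's top is at 132 mm, so the bolt is home. The bar lies at yaw −26°, centred near (514.7,107.3). Before turning the wrist I check clearance to the microscope.

Run:
```python
from h import *
for f in ("top","scene"):
    P=cloud(dict(np.load(f"pics/{f}.npz"))).reshape(-1,3)
    for z0,z1 in ((110,180),(180,260),(260,330),(330,450)):
        Q=P[(P[:,2]>z0)&(P[:,2]<z1)&(P[:,0]>380)]; r=np.hypot(Q[:,0]-514.7,Q[:,1]-107.3); r=np.where(r<60,999,r); i=r.argsort()[:200:50]; print(f,z0,[(Q[k].round().astype(int).tolist(),int(r[k])) for k in i])
s=dict(np.load("pics/w21.npz")); c=-s["R"].T@s["t"]; st=readout.get_state(); print("cam from tcp",c-st["ee_pos"])
```

```text
top 110 [([443, 110, 132], 72), ([649, -77, 160], 227), ([667, -71, 167], 234), ([654, -86, 166], 237)]
top 180 [([636, -110, 220], 248), ([663, -108, 252], 260), ([690, -106, 186], 276), ([803, 248, 242], 320)]
top 260 [([652, -109, 262], 256), ([658, -184, 300], 324), ([813, 245, 322], 328), ([806, 269, 261], 333)]
top 330 [([545, -114, 446], 223), ([577, -115, 445], 230), ([588, -117, 446], 236), ([601, -117, 439], 239)]
scene 110 [([583, 100, 113], 69), ([637, -87, 171], 229), ([752, 179, 114], 247), ([768, 152, 123], 257)]
scene 180 [([631, -111, 222], 247), ([627, -138, 193], 270), ([636, -146, 233], 280), ([638, -154, 230], 289)]
scene 260 [([650, -110, 314], 256), ([656, -179, 302], 318), ([805, 255, 307], 325), ([815, 249, 297], 331)]
scene 330 [([543, -108, 446], 217), ([545, -127, 440], 236), ([535, -138, 429], 246), ([546, -144, 433], 253)]
cam from tcp [-79.69826545  10.18368633 178.69005758]
```

Call:
{"api": "move_arm", "payload": {"increments": [{"x":-4,"y":0.08,"z":0,"spin":0},{"x":-4.1,"y":0.07,"z":0,"spin":0},{"x":0,"y":0,"z":0,"spin":-0.175},{"x":0,"y":0,"z":0,"spin":-0.175},{"x":0,"y":0,"z":0,"spin":-0.175},{"x":0,"y":0,"z":0,"spin":-0.175},{"x":0,"y":0,"z":0,"spin":-0.175},{"x":0,"y":0,"z":0,"spin":-0.175},{"x":0,"y":0,"z":0,"spin":-0.175},{"x":0,"y":0,"z":0,"spin":-0.175}]}}

```text
time: 68.0
ee_pos: [514.0, 107.3, 188.8]
orientation: [[-0.272, -0.962, -0.004], [-0.962, 0.272, -0.0], [0.001, 0.004, -1.0]]
ft_force: [-1.1, -0.3, -0.1]
finger_gap: 85.5
grasp_force: 0.0
```

Call:
{"api": "move_arm", "payload": {"increments": [{"x":0,"y":0,"z":0,"spin":-0.175},{"x":0,"y":0,"z":0,"spin":-0.175},{"x":0,"y":0,"z":0,"spin":-0.175},{"x":0,"y":0,"z":0,"spin":-0.175},{"x":0,"y":0,"z":0,"spin":-0.175},{"x":0,"y":0,"z":0,"spin":-0.175},{"x":0,"y":0,"z":0,"spin":-0.175},{"x":0,"y":0,"z":0,"spin":-0.173},{"x":0,"y":0,"z":0,"spin":0},{"x":0,"y":0,"z":0,"spin":0}]}}

```text
time: 69.25
ee_pos: [514.6, 107.4, 189.8]
orientation: [[0.897, -0.441, -0.002], [-0.441, -0.897, -0.0], [-0.002, 0.001, -1.0]]
ft_force: [0.6, 0.1, 0.1]
finger_gap: 85.7
grasp_force: 0.0
```

Run:
```python
from h import *
snapshot("wrist"); s=snapshot("wrist"); np.savez("pics/w22.npz",**s)
P=cloud(s).reshape(-1,3)
Q=P[(abs(P[:,0]-514)<55)&(abs(P[:,1]-107)<55)&(P[:,2]>150)&(P[:,2]<168)]; print(len(Q),Q[:,2].max(),cv2.minAreaRect(Q[:,:2].astype(np.float32)))
to((514.7,107.3,109),333.9); print(readout.get_state()["q"].round(1))
```

```text
1635 164.8164209131305 ((514.6124267578125, 108.44850158691406), (16.33418083190918, 88.71813201904297), 63.90488815307617)
t 69.3 pos [515.  107.4 190.4] yaw -26.1 -> x -0.02 y 0.03 z 8.14 cm spin -0.000
[   4.7    6.   -14.2   69.8   -0.  -149.1]
```

Call:
{"api": "move_arm", "payload": {"increments": [{"x":-0.15,"y":-0.03,"z":2.5,"spin":0},{"x":0,"y":0,"z":2.5,"spin":0},{"x":0,"y":0,"z":2,"spin":0},{"x":0,"y":0,"z":1.15,"spin":0},{"x":0,"y":0,"z":0,"spin":0}]}}

```text
time: 69.97
ee_pos: [513.4, 108.4, 108.7]
orientation: [[0.898, -0.439, -0.002], [-0.439, -0.898, -0.0], [-0.002, 0.001, -1.0]]
ft_force: [-0.2, -0.0, -0.6]
finger_gap: 85.1
grasp_force: 0.0
```

Call:
{"api": "move_arm", "payload": {"increments": [{"x":0,"y":0,"z":0,"spin":0},{"x":0,"y":0,"z":0,"spin":0},{"x":0,"y":0,"z":0,"spin":0},{"x":0,"y":0,"z":0,"spin":0},{"x":0,"y":0,"z":0,"spin":0},{"x":0,"y":0,"z":0,"spin":0}], "grip": 1}}

```text
time: 70.72
ee_pos: [514.1, 108.2, 109.9]
orientation: [[0.898, -0.439, 0.0], [-0.439, -0.898, -0.0], [0.0, 0.0, -1.0]]
ft_force: [-2.7, -0.7, 5.1]
finger_gap: 11.6
grasp_force: 58.6
```

```bash
python3 -c "
from h import *
to((514.7,107.3,109),333.9); s=readout.get_state(); print(s['ft_force'].round(1),s['ft_torque'].round(2))"
```

```text
t 70.7 pos [514.1 108.2 109.9] yaw -26.1 -> x 0.09 y 0.06 z 0.09 cm spin 0.001
[-2.7 -0.7  5.1] [-0.28  0.47 -0.12]
```

Bar gripped. Turning clockwise.

Call:
{"api": "move_arm", "payload": {"increments": [{"x":0,"y":0,"z":0.048,"spin":0.15},{"x":0,"y":0,"z":0.048,"spin":0.15},{"x":0,"y":0,"z":0.048,"spin":0.15},{"x":0,"y":0,"z":0.048,"spin":0.15},{"x":0,"y":0,"z":0.048,"spin":0.15},{"x":0,"y":0,"z":0.048,"spin":0.15}]}}

```text
time: 71.47
ee_pos: [513.4, 107.9, 107.1]
orientation: [[0.211, -0.977, -0.001], [-0.977, -0.211, -0.001], [0.001, 0.001, -1.0]]
ft_force: [-3.9, -2.3, 8.0]
finger_gap: 11.8
grasp_force: 59.4
```

```bash
cat >> h.py <<'E'
def tq():
    s=readout.get_state(); R=s["orientation"]; print("t %.1f yaw %.1f z %.1f"%(s["time"],np.degrees(np.arctan2(R[1,0],R[0,0])),s["ee_pos"][2]),s["ee_pos"].round(1),s["ft_force"].round(1),s["ft_torque"].round(3),s["q"][5].round(1),s["finger_gap"].round(1),s["grasp_force"].round(1))
E
python3 -c "
from h import *
tq()"
```

```text
Traceback (most recent call last):
  File "h.py", line 68, in tq
    s=readout.get_state(); R=s["orientation"]; print("t %.1f yaw %.1f z %.1f"%(s["time"],np.degrees(np.arctan2(R[1,0],R[0,0])),s["ee_pos"][2]),s["ee_pos"].round(1),s["ft_force"].round(1),s["ft_torque"].round(3),s["q"][5].round(1),s["finger_gap"].round(1),s["grasp_force"].round(1))
                                                                                                                                                                                                                                      ^^^^^^^^^^^^^^^^^^^^^
AttributeError: 'float' object has no attribute 'round'
```

```bash
sed -i 's/,s\["finger_gap"\].round(1),s\["grasp_force"\].round(1))/,"%.1f %.1f"%(s["finger_gap"],s["grasp_force"]))/' h.py; python3 -c "
from h import *
tq()"
```

```text
t 71.5 yaw -77.8 z 107.1 [513.4 107.9 107.1] [-3.9 -2.3  8. ] [-0.451  0.817  0.37 ] -97.3 11.8 59.4
```

Call:
{"api": "move_arm", "payload": {"increments": [{"x":0,"y":0,"z":0.046,"spin":0.15},{"x":0,"y":0,"z":0.046,"spin":0.15},{"x":0,"y":0,"z":0.046,"spin":0.15},{"x":0,"y":0,"z":0.046,"spin":0.15},{"x":0,"y":0,"z":0.046,"spin":0.15},{"x":0,"y":0,"z":0.046,"spin":0.15},{"x":0,"y":0,"z":0.046,"spin":0.15},{"x":0,"y":0,"z":0.046,"spin":0.15},{"x":0,"y":0,"z":0.046,"spin":0.15},{"x":0,"y":0,"z":0.046,"spin":0.15}]}}

```text
time: 72.72
ee_pos: [512.1, 108.7, 102.4]
orientation: [[-0.96, -0.28, -0.004], [-0.28, 0.96, 0.0], [0.003, 0.001, -1.0]]
ft_force: [-5.8, -0.4, 9.0]
finger_gap: 11.5
grasp_force: 59.5
```

```bash
python3 -c "
from h import *
tq()"
```

```text
t 72.7 yaw -163.7 z 102.4 [512.1 108.7 102.4] [-5.8 -0.4  9. ] [-0.087  1.37   0.428] -11.4 11.5 59.5
```

Call:
{"api": "move_arm", "payload": {"increments": [{"x":0,"y":0,"z":0.046,"spin":0.15},{"x":0,"y":0,"z":0.046,"spin":0.15},{"x":0,"y":0,"z":0.046,"spin":0.15},{"x":0,"y":0,"z":0.046,"spin":0.15},{"x":0,"y":0,"z":0.046,"spin":0.15},{"x":0,"y":0,"z":0.046,"spin":0.15},{"x":0,"y":0,"z":0.046,"spin":0.15},{"x":0,"y":0,"z":0.046,"spin":0.15},{"x":0,"y":0,"z":0,"spin":0}]}}

```text
time: 73.85
ee_pos: [512.4, 109.8, 98.6]
orientation: [[-0.612, 0.791, -0.003], [0.791, 0.612, 0.003], [0.004, -0.0, -1.0]]
ft_force: [-5.3, 2.5, 7.8]
finger_gap: 11.9
grasp_force: 59.0
```

```bash
python3 -c "
from h import *
tq()"
```

```text
t 73.8 yaw 127.7 z 98.6 [512.4 109.8  98.6] [-5.3  2.5  7.8] [0.559 1.085 0.093] 57.2 11.9 59.0
```

Call:
{"api": "move_arm", "payload": {"increments": [{"x":0,"y":0,"z":0.046,"spin":0.15},{"x":0,"y":0,"z":0.046,"spin":0.15},{"x":0,"y":0,"z":0.03,"spin":0.1},{"x":0,"y":0,"z":0,"spin":0}]}}

```text
time: 74.35
ee_pos: [512.8, 110.0, 97.4]
orientation: [[-0.257, 0.967, -0.002], [0.967, 0.257, 0.003], [0.004, -0.001, -1.0]]
ft_force: [-4.4, 2.6, 6.9]
finger_gap: 11.5
grasp_force: 59.2
```

```bash
python3 -c "
from h import *
tq()"
```

```text
t 74.3 yaw 104.9 z 97.4 [512.8 110.   97.4] [-4.4  2.6  6.9] [0.633 0.944 0.231] 80.0 11.5 59.2
```

Call:
{"api": "move_arm", "payload": {"increments": [{"x":0,"y":0,"z":0.032,"spin":0.1},{"x":0,"y":0,"z":0.032,"spin":0.1},{"x":0,"y":0,"z":0.032,"spin":0.1}]}}

```text
time: 74.72
ee_pos: [513.2, 110.1, 96.6]
orientation: [[0.042, 0.999, -0.001], [0.999, -0.042, 0.003], [0.003, -0.002, -1.0]]
ft_force: [-4.2, 2.8, 6.4]
finger_gap: 11.4
grasp_force: 59.7
```

```bash
python3 -c "
from h import *
tq()"
```

```text
t 74.7 yaw 87.6 z 96.6 [513.2 110.1  96.6] [-4.2  2.8  6.4] [0.591 0.83  0.539] 97.3 11.4 59.7
```

Call:
{"api": "move_arm", "payload": {"increments": [{"x":0,"y":0,"z":0.032,"spin":0.1},{"x":0,"y":0,"z":0.032,"spin":0.1},{"x":0,"y":0,"z":0.032,"spin":0.1}]}}

```text
time: 75.1
ee_pos: [513.5, 110.0, 95.8]
orientation: [[0.336, 0.942, -0.001], [0.942, -0.336, 0.003], [0.003, -0.002, -1.0]]
ft_force: [-3.5, 2.5, 6.2]
finger_gap: 11.6
grasp_force: 59.9
```

```bash
python3 -c "
from h import *
tq()
snapshot('scene')
tq()"
```

```text
t 75.1 yaw 70.4 z 95.8 [513.5 110.   95.8] [-3.5  2.5  6.2] [0.561 0.752 0.554] 114.5 11.6 59.9
t 75.2 yaw 70.2 z 95.7 [513.5 110.   95.7] [-4.   3.5  6.2] [0.579 0.786 0.353] 114.7 11.6 59.5
```

Torque while turning has risen from 0.40 to about 0.55 N m at 4.6 rad, which is about 2.6 mm of squeeze. One small step more, then I let go and check.

Call:
{"api": "move_arm", "payload": {"increments": [{"x":0,"y":0,"z":0.02,"spin":0.07},{"x":0,"y":0,"z":0.02,"spin":0.07}]}}

```text
time: 75.4
ee_pos: [513.7, 110.0, 95.4]
orientation: [[0.463, 0.886, -0.0], [0.886, -0.463, 0.003], [0.003, -0.002, -1.0]]
ft_force: [-3.5, 2.5, 6.5]
finger_gap: 11.4
grasp_force: 59.9
```

```bash
python3 -c "
from h import *
tq()"
```

```text
t 75.4 yaw 62.4 z 95.4 [513.7 110.   95.4] [-3.5  2.5  6.5] [0.558 0.702 0.562] 122.5 11.4 59.9
```

Call:
{"api": "move_arm", "payload": {"increments": [{"x":0,"y":0,"z":0,"spin":0},{"x":0,"y":0,"z":0,"spin":0},{"x":0,"y":0,"z":0,"spin":0},{"x":0,"y":0,"z":0,"spin":0},{"x":0,"y":0,"z":-2,"spin":0},{"x":0,"y":0,"z":-4,"spin":0},{"x":0,"y":0,"z":-5,"spin":0},{"x":0,"y":0,"z":0,"spin":-0.17},{"x":0,"y":0,"z":0,"spin":-0.17},{"x":0,"y":0,"z":0,"spin":0},{"x":0,"y":0,"z":0,"spin":0}], "grip": -1}}

```text
time: 76.78
ee_pos: [514.0, 108.4, 204.4]
orientation: [[0.144, 0.99, -0.0], [0.99, -0.144, -0.0], [-0.0, -0.0, -1.0]]
ft_force: [0.1, -0.7, 0.6]
finger_gap: 85.3
grasp_force: 0.0
```

Run:
```python
from h import *
snapshot("wrist"); s=snapshot("wrist"); np.savez("pics/w23.npz",**s); tq()
P=cloud(s).reshape(-1,3)
Q=P[(abs(P[:,0]-514)<55)&(abs(P[:,1]-108)<55)&(P[:,2]>137)&(P[:,2]<168)]; r=cv2.minAreaRect(Q[:,:2].astype(np.float32)); print(len(Q),np.percentile(Q[:,2],[50,90,97]).round(1),r)
Q0=cloud(dict(np.load("pics/w22.npz"))).reshape(-1,3); Q0=Q0[(abs(Q0[:,0]-514)<55)&(abs(Q0[:,1]-108)<55)&(Q0[:,2]>150)&(Q0[:,2]<168)]; print("before",np.percentile(Q0[:,2],[50,90,97]).round(1))
im=s["image"]; t=snapshot("scene"); b=cv2.resize(t["image"][130:215,190:290],(400,340),interpolation=cv2.INTER_CUBIC); a=cv2.resize(im,(400,300)); a=cv2.copyMakeBorder(a,0,40,0,0,cv2.BORDER_CONSTANT)
cv2.imwrite("pics/m23.png",np.hstack([a,b])[:,:,::-1])
```

```text
t 76.9 yaw 81.8 z 204.4 [514.  108.4 204.4] [ 1.   0.2 -0.4] [0.035 0.052 0.037] 103.1 85.5 0.0
1332 [146.6 148.2 149. ] ((513.5407104492188, 110.8349838256836), (89.13722229003906, 16.30671501159668), 63.9846305847168)
before [161.2 162.8 163.5]
```

View pics/m23.png

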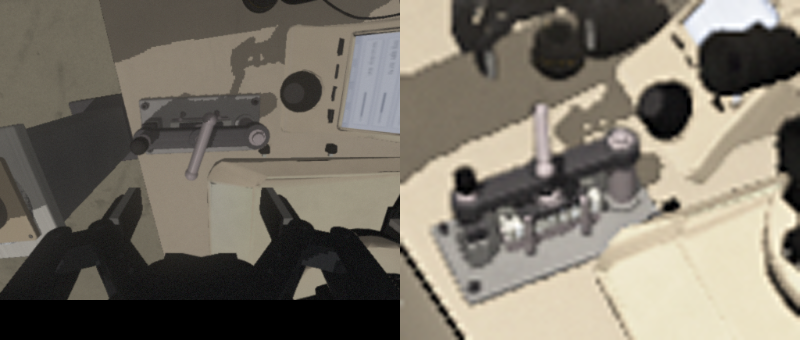

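The wrist view (left) shows the bar turned across the bridge near (200,145). The scene view (right) shows the bridge shut, the bolt knob at (465,190) and the pack between the pins. The bar turned 270° (4.71 rad), which gives about 3 mm of squeeze. Handing in.

```bash
python3 -c "
from rig import job
print(job.hand_in())"
```

```text
the job is handed in; nothing more can be done
None
```

The job is handed in: the three strips I found and the centred plate are clamped at about 3 mm of pad squeeze, with the bridge shut and the bolt home. On the way, a wrong turn pressed the first strip against the pivot post at about 60 N; I re-laid it flush, but the bump also pushed the open bridge a little further round.

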